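# Refit the coffee mill's grounds box under lock-out

## Task

Make the coffee mill safe by pushing its mushroom stop button all the way down until it stays down. Take the grounds box out of the drying rack, stand it upright on the bare counter and let go, then take it again the other way, so that the fingers clear the dock's walls, set it down on the floor of the mill's dock, let go, and slide the cover fully over it. Only then turn the stop button's head clockwise until it is released and let it spring back up; keep the box upright throughout and leave the mug, the soap bottle and the tin where they are.

Things in the scene. Friction and masses are not known exactly. Their poses are not given: they have to be found in the camera images.
- mill: Low white coffee mill, fixed to the counter. Origin: on the counter, under its middle; z up, x points to its back (round bean hopper, highest point 143 mm, lies behind), y to its left. Housing: x -90 to +90, y -50 to +190 mm, top at z 94 mm. The stop button stands on the left of the top (x 0, y +130 mm). Right of the housing is the open-topped dock for the grounds box (x 0, y -95 mm).
- mill_dock (a point): Middle of the dock floor, 12 mm above the counter, same axes as the mill. The box fits in with its long side along the mill's x: cheek walls on both y sides stand 46 mm apart and as high as the docked box (80 mm above the dock floor), so no finger fits beside the box there; on the two x sides there are only lips 18 mm high, 70 mm apart, so the box is lowered in held by its short ends. The outer cheek is 8 mm thick.
- stop (a joint): Stop button travel in m: 0 = up (released), 0.008 = fully down. Pushing takes about 11 N at the start, then it snaps through past half way and latches down. Do not pull it up: it is released by turning the head.
- stop_twist (a joint): Turn of the button's head in rad: 0 = home, grows clockwise seen from above, end stop at 1.1. When the button is down, a turn of about 0.5 frees the latch, 0.8 for sure; a finger grip may hold the head down until it lets go, then it springs up and the head turns back to 0 by itself. Turning takes about 0.2 N m.
- stop_top (a point): Centre of the top of the mushroom head, a black round fluted head 40 mm in diameter and 20 mm tall on an 18 mm stem. Its top is 140 mm above the counter when up, 132 mm when down; the head's underside is 26 mm (up) or 18 mm (down) above the housing top. Around the stem lie a collar 38 mm wide, 12 mm high and a flat steel ring 72 mm wide, 5 mm high.
- cover (a joint): Travel of the mill's sliding cover in m: 0 = fully open (over the housing, between dock and button), 0.105 = shut, over the dock. It slides along the mill's -y, stays where it is left and takes about 2 N.
- cover_grip (a point): Middle of the top of the cover's grip, a black upright bar 14 mm thick (mill's y), 50 mm long (mill's x), standing 34 mm above the steel cover plate (100 x 72 mm, 8 mm thick; its top 104 mm above the counter). The grip's top is 138 mm above the counter. The underside of the cover runs 4 mm above the docked box.
- box: Grounds box: white open-topped plastic box 62 mm long (its x), 40 mm wide (its y), 80 mm tall, walls 3 mm, about 0.12 kg. Origin: centre of its underside, z up. Its two ends are alike.
- rack: Drying rack, fixed: grey foot 105 x 80 x 10 mm, origin on the counter under its middle. The box stands on it 10 mm above the counter with its long side along the rack's x. Wire loops (6 mm wire, top 89 mm above the counter) stand 3 mm from the box's short ends, so there it can be taken only across its 40 mm width (the rack's y), from above; the wires beside the long sides are 29 mm high. Lift the box at least 85 mm to clear the loops.
- mug: White mug, 76 mm across, 90 mm tall, a bystander. Origin: centre of its underside.
- soap: Blue soap bottle with a white cap, 60 mm across, 150 mm tall, a bystander. Origin: centre of its underside.
- tin: Steel tin, 76 mm across, 100 mm tall, a bystander. Origin: centre of its underside.

How it is judged:
On the way, in this order (a step that is already met when the one before it is completed fails the run):
1. the stop button is pushed down and stays down by itself, the box still in the rack (value of joint stop above 0.006 m and contact force between the fingers and anything else below 0.2 N and horizontal distance between box and rack below 0.02 m), for 0.2 s.
2. the box stands upright on the bare counter, let go (value of joint stop above 0.006 m and height (world z) of box below 0.004 m and angle between box's own z axis and vertical below 0.06 rad and horizontal distance between box and rack above 0.05 m and contact force between the fingers and box below 0.1 N), for 0.2 s.
3. the box stands on the dock floor, let go, the button still down (horizontal distance between box and mill_dock below 0.008 m and z of box in the frame of mill_dock below 0.004 m and angle between box's own z axis and vertical below 0.06 rad and value of joint stop above 0.006 m and contact force between the fingers and box below 0.1 N), for 0.2 s.
4. the cover is slid fully over the docked box, the button still down (horizontal distance between box and mill_dock below 0.008 m and z of box in the frame of mill_dock below 0.004 m and angle between box's own z axis and vertical below 0.06 rad and value of joint stop above 0.006 m and value of joint cover above 0.097 m), for 0.2 s.
5. the head of the stop button is turned clockwise, the cover shut (value of joint stop_twist above 0.35 rad and value of joint cover above 0.097 m).
6. the stop button has sprung up and turned home (value of joint stop below 0.0015 m and value of joint stop_twist below 0.1 rad and value of joint cover above 0.097 m), for 0.2 s.
At the end, for the whole second after the job is handed in: The box stands upright on the dock floor (within 8 mm of the dock's middle, underside within 4 mm of the floor), the cover is shut to within 8 mm, the stop button is up to within 1.5 mm and its head turned home (within 0.1 rad), everything let go and at rest (all of step 6 and horizontal distance between box and mill_dock below 0.008 m and z of box in the frame of mill_dock below 0.004 m and angle between box's own z axis and vertical below 0.06 rad and linear speed of box below 0.02 m/s and contact force between the fingers and box below 0.1 N); the robot touches nothing.
It fails at once if the stop button is up while the box is out of the rack and the cover is not yet shut (value of joint stop below 0.004 m and horizontal distance between box and rack above 0.05 m and value of joint cover below 0.09 m).
It fails at once if the box is tipped by more than 35 degrees (angle between box's own z axis and vertical above 0.61 rad).
It fails at once if the mug is moved by more than 30 mm or tipped (distance of mug from where it was at the start of the episode above 0.03 m or angle between mug's own z axis and vertical above 0.4 rad).
It fails at once if the soap bottle is moved by more than 30 mm or tipped (distance of soap from where it was at the start of the episode above 0.03 m or angle between soap's own z axis and vertical above 0.4 rad).
It fails at once if the tin is moved by more than 30 mm or tipped (distance of tin from where it was at the start of the episode above 0.03 m or angle between tin's own z axis and vertical above 0.4 rad).
It also fails if it takes over 72 s, if anything falls off the work surface, if the arm or the gripper's body presses on something with over 40 N, if the wrist force passes 120 N, or if a joint passes its speed limit or range.

## Robot

A 6-joint arm with a two-finger parallel gripper is mounted at the origin on the work surface. World frame = base frame: x ahead of the robot, y to its left, z up, the work surface at z = 0. Lengths are in m, angles in rad, forces in N, time in s.
With the tool pointing down it reaches from about 0.3 to 0.875 m from the base axis. Payload 6.4 kg.
Tool frame: the origin (TCP) lies at the very end of the fingers, on their centre line; the grasp point (between the pads) lies 19 mm behind it; z points along the fingers, x is the direction in which the jaws open and shut, and the axes are right-handed (so a half turn about z gives the same grasp; the last joint's range is limited). The gripper opens to 85 mm and grips with 20 to 120 N. Pads are 22 mm wide; open, the fingers measure 114 mm over their backs; the gripper's body (76 mm by 85 mm) begins 54 mm behind the grasp point. The pads swing forward as they close: fully open they stand 13 mm farther back than shut.
Start: joints at [-1.473, 0.181, 1.607, -0, 1.354, -0.206], TCP at [0.172, -0.549, 0.231] pointing down, gripper open.
Joint ranges: [-2.99, 2.99], [-0.89, 2.07], [0.3, 2.58], [-1.14, 4.28], [0, 2.63], [-3.12, 3.12]. Speed limits (rad/s): [2.57, 2.57, 3.01, 3.14, 3.14, 3.14].

## Interface

Orientations are given as a unit quaternion [x, y, z, w].
In Python, from rig import telemetry, cams, manip gives the robot as it stands.
- The arm moves only by the shell command python3 -m crank 'ROWS' [FORCE]. ROWS is JSON, a list of rows, each a list of 7 numbers: the turn, a rotation vector about the tool's x, y, z in degrees, then the shift along the tool's x, y, z in m, then the finger opening in m, from 0 to 0.0854. A call has 1 to 12 rows; each row shifts and turns the commanded pose from where the row before left it, along the tool's axes as they then stand; what a row does not reach is not made up. A row lasts 1/8 s, in which the tool goes at most 62.5 mm and 10.7 degrees, less where a joint would pass 70% of its speed; a pose out of reach is approached as far as the arm can. A call is refused whole if a number of a shift passes 0.0625 or a number of a turn 10.7, either way. A call with a gripper value outside its range is refused whole. The fingers move at their own pace and stop on an object; FORCE is the grip in N (left out, the last holds). Time passes only in rows, so rows that do not move let the fingers close. It gives the time, the measured TCP pose, the force and the opening at its end, in the units of the state.
- telemetry.read_state(): the state, without advancing time (a new reading comes with each control period).
- cams.read_camera(name): name is "side" or "top"; returns (picture, depth): 420x560x3 uint8, blue, green, red; 420x560 float32, m along the optical axis (not along the pixel's ray), 0 where there is no reading.
- cams.camera_params(name): a dict with "vfov" (degrees; the focal length in pixels is half the picture's height over the tangent of half this angle, whatever the lens; pixels are square), "cx", "cy" (the principal point, pixels), "k1" (the pictures are not rectified: a ray, as slopes to the right and down, at radius r is drawn at 1 + k1 r^2 times it, then the intrinsics apply), "R" (3x3) and "t" (3): a world point X has camera coordinates R X + t. Camera axes: x right, y down, z forward; pixel columns grow to the right and rows downward; lengths in m; the calibration is good to about 2 mm. A picture is of the moment at which its call begins. camera_params takes no time and is no camera call.
- manip.finish_job(): hands the job in, once; it reports no verdict.
The state is a dict: "time_s": time; "joints": joint angles; "qvel": joint speeds; "tau": joint torques, N m; "eef_pos": TCP position; "ee_rot": TCP orientation; "ft_force": force on the tool from outside, world axes, zero at the start; "wrist_torque": the same for the moment, N m; "gripper_width": finger opening in m.
Only numpy, scipy, OpenCV 4.12 (cv2) and the standard library are available. Lean on these libraries where they do the work, as an engineer would, in place of code of your own. Each camera call takes 0.05 s, during which the arm holds its last target.

## Working session

There is one attempt and no reset: what is moved stays moved. The work goes in short steps, Python scripts to look and compute and a shell command to move; the robot and the scene stay as the last step left them, time stands still between calls to the robot, and variables do not carry over. Pictures are saved under pics/ and viewed, and the job is handed in when it is done.

```bash
ls; mkdir -p pics
python3 - <<'E'
from rig import telemetry, cams, manip
import cv2, numpy as np
s=telemetry.read_state(); print(s)
for n in ("side","top"):
    im,d=cams.read_camera(n); cv2.imwrite(f"pics/{n}0.png",im); np.savez(f"pics/{n}0.npz",im=im,d=d)
    print(n,cams.camera_params(n), (d>0).mean())
E
```

```text
pics
{'time_s': 0.0, 'joints': array([-1.47329809e+00,  1.81587818e-01,  1.60801213e+00,  2.12343041e-05,
        1.35380464e+00, -2.06300025e-01]), 'qvel': array([-1.83814139e-04,  1.51074181e-03,  7.01775702e-05,  1.66828589e-03,
        3.15770682e-04, -2.49062897e-04]), 'tau': array([ 2.51120095e-03, -4.44870472e+01, -3.51335657e+01, -8.02063960e-05,
        9.05327877e-03, -2.85608201e-05]), 'eef_pos': array([ 0.17197693, -0.54809389,  0.23035587]), 'ee_rot': array([ 8.05959440e-01, -5.91970067e-01, -5.97116376e-04, -6.81420202e-04]), 'ft_force': array([-0.01602811, -0.07241494,  0.10837753]), 'wrist_torque': array([ 0.06302586, -0.01891873,  0.04537435]), 'gripper_width': 0.08567867910671846}
side {'vfov': 48.354295953308586, 'cx': 280.0786380471828, 'cy': 204.83500159825857, 'k1': 0.011556967377549065, 'R': array([[-0.95484252, -0.29682311,  0.01310763],
       [-0.17242215,  0.51765282, -0.83803709],
       [ 0.24196357, -0.80245349, -0.5454558 ]]), 't': array([0.55504231, 0.17088559, 1.34458351])} 0.9959863945578231
top {'vfov': 42.30036017365177, 'cx': 284.4438703914394, 'cy': 215.93994332284404, 'k1': -0.049416977003970124, 'R': array([[ 2.39885233e-02, -9.99712099e-01, -5.19341928e-04],
       [-9.82744063e-01, -2.34860550e-02, -1.83473466e-01],
       [ 1.83408446e-01,  4.91163771e-03, -9.83024525e-01]]), 't': array([0.03517518, 0.59736318, 1.59300869])} 0.9959098639455782
```

View pics/side0.png

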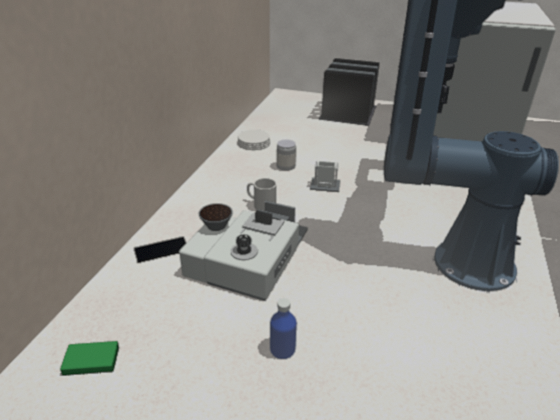

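View pics/top0.png

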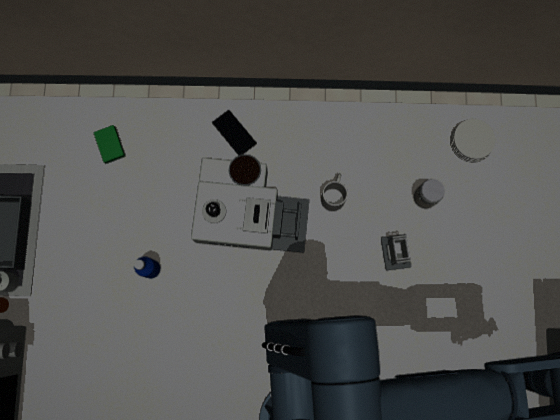

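The side view shows the button near (244,240), the cover grip at (264,216), the mug at (264,193), the rack at (326,175), the tin at (286,154) and the soap at (283,330). The top view shows the button at (213,209), the grip at (257,213), the dock at about (288,218) and the rack at (397,250).

```bash
cat > h.py <<'E'
import numpy as np, cv2
from rig import cams, telemetry
def P(n):
    p=cams.camera_params(n); f=210/np.tan(np.radians(p['vfov']/2)); return p,f
def rays(n,uv):
    p,f=P(n); uv=np.atleast_2d(np.asarray(uv,float))
    K=np.array([[f,0,p['cx']],[0,f,p['cy']],[0,0,1]])
    s=cv2.undistortPoints(uv.reshape(-1,1,2),K,np.array([p['k1'],0,0,0,0.])).reshape(-1,2)
    R=np.array(p['R']);t=np.array(p['t'])
    c=np.c_[s,np.ones(len(s))]
    return -R.T@t, c@R, c
def plane(n,uv,z):
    o,d,_=rays(n,uv); k=(z-o[2])/d[:,2]; return o+d*k[:,None]
def cloud(n,d):
    v,u=np.mgrid[:420,:560]; o,r,_=rays(n,np.c_[u.ravel(),v.ravel()])
    return (o+r*d.ravel()[:,None]).reshape(420,560,3)
def tri(uv1,uv2):
    o1,d1,_=rays('side',uv1);o2,d2,_=rays('top',uv2);d1=d1[0];d2=d2[0]
    A=np.c_[d1,-d2];k=np.linalg.lstsq(A,o2-o1,rcond=None)[0]
    a=o1+k[0]*d1;b=o2+k[1]*d2
    return (a+b)/2,np.linalg.norm(a-b)
def proj(n,X):
    p,f=P(n);c=np.atleast_2d(X)@np.array(p['R']).T+p['t'];s=c[:,:2]/c[:,2:];s=s*(1+p['k1']*(s**2).sum(1))[:,None]
    return s*f+[p['cx'],p['cy']]
E
python3 - <<'E'
from h import *
def crop(n,name,x0,y0,x1,y1,k):
    im=np.load(f'pics/{n}0.npz')['im'][y0:y1,x0:x1]
    im=cv2.convertScaleAbs(im,alpha=1.6 if n=='top' else 1)
    cv2.imwrite(f'pics/{name}.png',cv2.resize(im,None,fx=k,fy=k,interpolation=cv2.INTER_CUBIC))
crop('top','t_mill',180,145,320,250,5)
crop('top','t_rack',360,210,440,290,6)
crop('side','s_mill',175,170,315,295,5)
crop('side','s_rack',270,130,350,200,7)
E
```

```text
(no output)
```

View pics/t_mill.png

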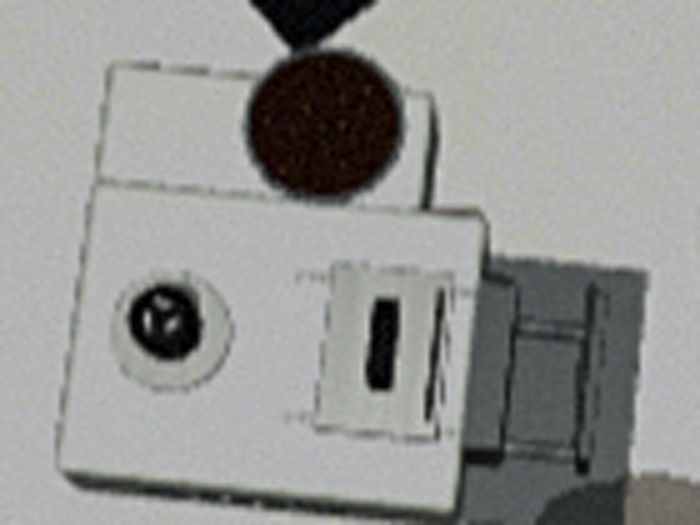

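View pics/t_rack.png

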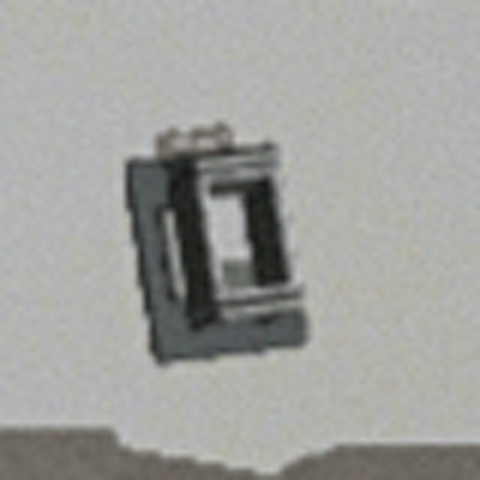

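View pics/s_mill.png

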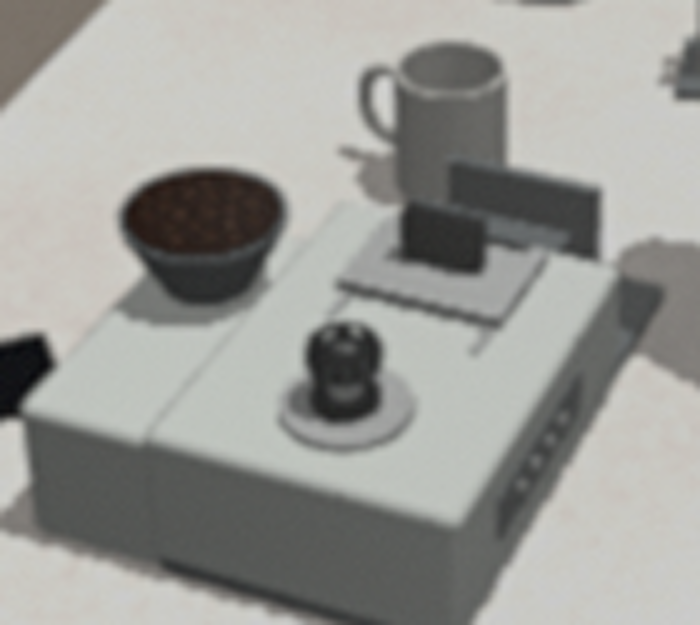

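View pics/s_rack.png

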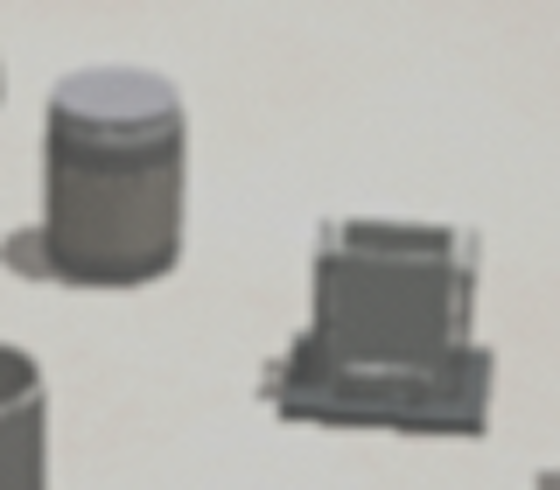

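Run:
```python
from h import *
T=np.load('pics/top0.npz');S=np.load('pics/side0.npz')
CT=cloud('top',T['d']);CS=cloud('side',S['d'])
np.set_printoptions(precision=4,suppress=True)
print('housing z',np.median(CT[230:240,210:260,2]),CT[230:240,210:260,2].std(),np.median(CS[245:270,205:225,2]))
print('counter',np.median(CT[300:330,180:220,2]),np.median(CS[340:380,200:240,2]))
for nm,C,roi in(('top',CT,(slice(150,256),slice(185,285))),('side',CS,(slice(200,295),slice(175,315)))):
    z=C[roi]
    m=(abs(z[...,2]-.094)<.006).astype(np.uint8)
    k,l,st,_=cv2.connectedComponentsWithStats(m); i=1+st[1:,4].argmax()
    pts=z[l==i]; print(nm,len(pts),pts[:,2].mean())
    ys,xs=np.where(l==i)
    r=cv2.minAreaRect(pts[:,:2].astype(np.float32)*1000); print(r, cv2.boxPoints(r))
# black button / grip centroids
for nm,A,C,roi in(('top',T,CT,(195,225,195,270)),('side',S,CS,(205,260,225,300))):
    a,b,c,d=roi; g=A['im'][a:b,c:d].max(2); m=(g<(45 if nm=='top' else 60)).astype(np.uint8)
    k,l,st,ce=cv2.connectedComponentsWithStats(m)
    for i in range(1,k):
        if st[i,4]>20:
            q=C[a:b,c:d][l==i]; print(nm,st[i],ce[i]+[c,a],'med',np.median(q,0),'maxz',np.percentile(q[:,2],90))
for nm,C in(('top',CT),('side',CS)):
  roi={'top':(205,300,340,440),'side':(130,205,300,350)}[nm]
  a,b,c,d=roi
  z=C[a:b,c:d];
  for lo,hi in((.004,.02),(.07,.1)):
    m=(z[...,2]>lo)&(z[...,2]<hi); q=z[m]; r=cv2.minAreaRect(q[:,:2].astype(np.float32)*1000); print(nm,lo,len(q),q[:,2].mean(),r)
```

```text
housing z 0.09264858231471629 0.12232253224784875 0.09301923454795996
counter -0.0011676644862130825 0.00022050813208868147
top 3813 0.09284401051804649
((629.0772094726562, 186.06765747070312), (261.36578369140625, 250.018798828125), 85.5257339477539) [[494.2541  65.5352]
 [743.5109  46.0309]
 [763.9004 306.6002]
 [514.6436 326.1044]]
side 3557 0.09455189532054864
((631.2770385742188, 186.93948364257812), (267.3721923828125, 255.04039001464844), 85.26468658447266) [[493.1559  64.2368]
 [747.3258  43.1826]
 [769.3981 309.6421]
 [515.2283 330.6964]]
top [ 11   7  14  15 154] [212.8896 209.1364] med [0.596  0.2568 0.1363] maxz 0.1419876506269185
top [70  8  4 22 29] [266.6552 213.8621] med [0.591  0.1014 0.103 ] maxz 0.10895004625856997
top [58 10  7 18 96] [256.1146 213.375 ] med [0.5874 0.1312 0.1352] maxz 0.14037684409806495
side [ 0  1  6 13 54] [226.9259 211.9074] med [0.6863 0.1632 0.1399] maxz 0.1425787617722286
side [ 31   6  16  13 159] [263.0943 217.3459] med [0.5894 0.1383 0.1264] maxz 0.13910137863628516
side [ 12  32  13  17 154] [242.9935 245.2403] med [0.5967 0.274  0.1308] maxz 0.14189117352294314
top 0.004 1087 0.0075163968853281665 ((501.9154052734375, -280.885009765625), (297.0387268066406, 312.3492431640625), 0.4179408550262451)
top 0.07 199 0.08405202215199288 ((501.61871337890625, -296.66748046875), (79.95616149902344, 42.258445739746094), 7.624216556549072)
side 0.004 899 0.00697100585199463 ((530.9082641601562, -475.6633605957031), (221.18678283691406, 627.72705078125), 15.206267356872559)
side 0.07 227 0.08341775783393947 ((501.6492004394531, -294.1123352050781), (79.82603454589844, 52.49481964111328), 7.471497058868408)
```

Run:
```python
from h import *
np.set_printoptions(precision=4,suppress=True)
T=np.load('pics/top0.npz');S=np.load('pics/side0.npz')
CT=cloud('top',T['d']);CS=cloud('side',S['d'])
for n in('top','side'): print(n,rays(n,[0,0])[0])
# up-scaled subpixel contours
def blob(im,x0,y0,x1,y1,th,near,k=8):
    g=cv2.resize(im[y0:y1,x0:x1].max(2),None,fx=k,fy=k,interpolation=cv2.INTER_CUBIC)
    m=(g<th).astype(np.uint8); cs,_=cv2.findContours(m,cv2.RETR_EXTERNAL,cv2.CHAIN_APPROX_NONE)
    best=max(cs,key=lambda c:cv2.contourArea(c))
    h=best.reshape(-1,2); return (h+.5)/k-.5+[x0,y0]
im=T['im']
b=blob(im,200,195,228,225,65,None); (c,r)=cv2.minEnclosingCircle(b.astype(np.float32)); e=cv2.fitEllipse(b.astype(np.float32))
print('button top px',c,r,e)
for z in(.14,.13): print(plane('top',[c,e[0]],z))
g=blob(im,248,200,263,228,65,None); rr=cv2.minAreaRect(g.astype(np.float32)); print('grip',rr, plane('top',rr[0],.138))
gp=plane('top',g,.138)*1000; rr=cv2.minAreaRect(gp[:,:2].astype(np.float32)); print('grip on plane',rr)
# depth-based: top pts of button and grip
for nm,C,(a,bb,c0,d) in(('top',CT,(195,228,198,230)),('side',CS,(225,262,230,260)),('topgrip',CT,(198,230,245,264)),('sidegrip',CS,(205,232,250,280))):
    q=C[a:bb,c0:d].reshape(-1,3); m=(q[:,2]>(.134 if nm[-4:]!='grip' else .132))&(q[:,2]<.147); q=q[m]; r=cv2.minAreaRect(q[:,:2].astype(np.float32)*1000)
    print(nm,len(q),q.mean(0),r)
# box: rim points
for nm,C,(a,bb,c0,d) in(('top',CT,(225,275,380,425)),('side',CS,(155,195,305,345))):
    q=C[a:bb,c0:d].reshape(-1,3)
    for lo,hi in((.086,.094),(.078,.100),(.006,.014)):
        m=(q[:,2]>lo)&(q[:,2]<hi); p=q[m]; r=cv2.minAreaRect(p[:,:2].astype(np.float32)*1000); print(nm,lo,len(p),p.mean(0),r)
# housing front edge line and others: light mask on plane .094
```

```text
top [0.294  0.0414 1.6756]
side [0.2341 1.1553 0.8693]
button top px (212.99539184570312, 208.9766845703125) 8.182490348815918 ((212.77371215820312, 208.8666229248047), (14.88453483581543, 15.81857681274414), 162.9283447265625)
[[0.5961 0.2558 0.14  ]
 [0.5964 0.2564 0.14  ]]
[[0.598  0.2572 0.13  ]
 [0.5983 0.2578 0.13  ]]
grip ((256.0850524902344, 213.40565490722656), (5.986914157867432, 18.921436309814453), 6.263490676879883) [[0.5864 0.131  0.138 ]]
grip on plane ((586.470947265625, 130.9991912841797), (17.309101104736328, 55.387107849121094), 85.82273864746094)
top 119 [0.6002 0.2585 0.1387] ((600.100341796875, 258.3140563964844), (37.21928787231445, 38.900508880615234), 46.314117431640625)
side 135 [0.5984 0.2648 0.1402] ((599.6434326171875, 262.9509582519531), (36.30567169189453, 39.93879318237305), 89.74532318115234)
topgrip 76 [0.5905 0.1318 0.1369] ((590.35009765625, 131.74510192871094), (13.491159439086914, 50.607696533203125), 84.68241882324219)
sidegrip 83 [0.5898 0.1356 0.1378] ((589.7395629882812, 134.31495666503906), (16.7971134185791, 52.683685302734375), 84.42504119
[... 158 characters left out ...]
161 [ 0.5023 -0.2968  0.0866] ((501.61871337890625, -296.66748046875), (79.95616149902344, 42.258445739746094), 7.624216556549072)
top 0.006 324 [ 0.495  -0.296   0.0095] ((510.4685974121094, -315.9165954589844), (147.49453735351562, 136.07508850097656), 3.0680413246154785)
side 0.086 84 [ 0.5014 -0.2946  0.0897] ((501.72772216796875, -294.3848571777344), (79.9161376953125, 51.80354690551758), 7.226914405822754)
side 0.078 165 [ 0.502  -0.2923  0.0868] ((501.6891784667969, -294.0809631347656), (79.9161376953125, 52.41619873046875), 7.226914405822754)
side 0.006 205 [ 0.5014 -0.2996  0.0103] ((525.173095703125, -377.14678955078125), (151.56124877929688, 311.2183837890625), 10.690505027770996)
```

Run:
```python
from h import *
np.set_printoptions(precision=4,suppress=True)
T=np.load('pics/top0.npz');S=np.load('pics/side0.npz')
CT=cloud('top',T['d']);CS=cloud('side',S['d'])
C=CT[195:245,262:312]
print((C[::2,:,2]*1000).astype(int)[:, ::1].tolist().__str__().replace('],','],\n'))
yaw=np.radians(-4.6);Rm=np.array([[np.cos(yaw),-np.sin(yaw)],[np.sin(yaw),np.cos(yaw)]]);O=np.array([.589,.1295])
for nm,C,(a,b,c,d) in(('top',CT,(195,245,262,312)),('side',CS,(195,240,262,310))):
    q=C[a:b,c:d].reshape(-1,3); l=(q[:,:2]-O)@Rm*1000
    for nm2,m in(('outer cheek',(q[:,2]>.08)&(q[:,2]<.1)&(l[:,1]<-100)&(l[:,1]>-150)),('floor',(q[:,2]>.006)&(q[:,2]<.017)&(l[:,1]<-75)&(l[:,1]>-115)&(abs(l[:,0])<34)),('lips',(q[:,2]>.024)&(q[:,2]<.036)&(l[:,1]<-78)&(l[:,1]>-112))):
        if m.sum(): print(nm,nm2,m.sum(),np.percentile(l[m],[2,50,98],axis=0).round(1).tolist(),np.median(q[m,2]))
```

```text
[[92, 90, 92, 89, 89, 89, 88, 85, 93, 93, 92, 93, 94, 92, 81, 42, -1, -1, 1, 2, -4, -2, -6, -2, -1, 1, -1, 6, 0, -2, 0, 5, -2, -6, 1, -7, -5, 7, 0, -2, -2, -3, -1, -2, 1, -2, 6, -11, 1, 4],
 [93, 90, 85, 92, 98, 89, 95, 94, 95, 95, 93, 92, 95, 93, 88, 17, 12, 11, 10, 9, 10, 14, 8, 9, 13, 14, 9, 11, 12, 10, 9, 7, 6, 16, 14, 0, 4, 7, -6, -5, -5, 1, -5, -2, -6, 1, -6, 8, 1, -5],
 [105, 97, 105, 108, 98, 104, 104, 97, 91, 92, 96, 97, 91, 90, 86, 13, 9, 5, 8, 13, 11, 10, 7, 0, 10, 9, 8, 9, 11, 5, 4, 8, 10, 0, 12, 10, 11, 9, 11, 14, 12, 10, 12, 11, 11, 12, 10, 4, 6, -4],
 [107, 96, 104, 98, 103, 107, 101, 104, 102, 91, 93, 97, 92, 90, 85, 92, 91, 90, 92, 6, 19, 16, 7, 15, 10, 7, 9, 11, 16, 9, 5, 10, 10, 11, 4, 7, 8, 9, 10, 15, 6, 9, 5, 13, 6, 8, 8, 0, -7, -4],
 [94, 102, 98, 112, 98, 98, 102, 108, 101, 86, 89, 84, 88, 93, 88, 90, 86, 89, 88, 90, 82, 73, 16, 12, 9, 13, 9, 13, 7, 15, 5, 6, 6, 14, 10, 8, 12, 81, 83, 16, 6, 17, 14, 11, 12, 12, 9, -1, 1, -1],
 [101, 106, 109, 101, 103, 104, 92, 98, 93, 93, 88, 90, 89, 93, 92, 94, 88, 96, 91, 89, 85, 50, 1, 12, 6, 12, 4, 2, -1, 20, 9, 13, 9, 8, 
[... 3407 characters left out ...]
91, 98, 95, 91, 92, 84, 39, 10, 15, 10, 4, 12, 17, 16, 7, 13, 6, 8, 7, 9, 16, 11, 8, 13, 7, 12, 12, 9, 13, 18, 9, 18, 6, 13, 11, 11, 12, 8, 12, 0, 2, -1, -2, 0, 2, 0],
 [91, 90, 91, 91, 90, 92, 99, 91, 90, 86, 28, 5, 15, 10, 12, 15, 6, 12, 13, 12, 4, 16, 5, 13, 10, 11, 13, 11, 18, 12, 15, 12, 10, 7, 3, 8, 8, 15, 10, 8, 12, 16, 14, 2, -5, -1, -4, -1, -1, 6]]
top outer cheek 90 [[-46.8, -125.0], [-0.2, -121.2], [48.6, -117.4]] 0.09000170599498669
top floor 215 [[-29.2, -114.2], [0.4, -94.7], [33.0, -75.9]] 0.010552540726910031
top lips 38 [[-39.8, -108.7], [0.8, -92.5], [42.0, -79.5]] 0.027984824078433612
side outer cheek 156 [[-47.1, -125.8], [0.8, -118.2], [48.2, -112.9]] 0.08919708732557191
```

```bash
cat >> h.py <<'E'
from scipy.spatial.transform import Rotation as Ro
def plan(x,y,z,yaw=None):
    """turn first (about tool z, + = clockwise from above), then shift in turned tool axes; also leaning correction"""
    s=telemetry.read_state(); R=Ro.from_quat(s['ee_rot']); M=R.as_matrix()
    cur=np.degrees(np.arctan2(M[1,0],M[0,0]))
    if yaw is None: yaw=cur
    c,q=np.cos(np.radians(yaw)),np.sin(np.radians(yaw))
    N=np.array([[c,q,0],[q,-c,0],[0,0,-1.]])
    rv=np.degrees((R.inv()*Ro.from_matrix(N)).as_rotvec())
    d=N.T@(np.array([x,y,z])-s['eef_pos'])
    print('t',round(s['time_s'],2),'pos',s['eef_pos'].round(4),'yaw',round(cur,2),'turn',rv.round(2),'shift',d.round(4),'rows',np.ceil(np.abs(d).max()/.05),np.ceil(abs(rv[2])/9),'F',s['ft_force'].round(1),'w',round(s['gripper_width'],4))
E
python3 -c "
from h import *
plan(.600,.259,.185)"
```

```text
t 0.1 pos [ 0.172  -0.5482  0.2305] yaw -72.6 turn [-0.02  0.09 -0.  ] shift [-0.6422 -0.6498  0.0455] rows 13.0 1.0 F [ 0.4 -0.4  0.2] w 0.0854
```

```bash
python3 -m crank '[[0,0,0,-0.032,-0.0325,0,0],[0,0,0,-0.032,-0.0325,0,0],[0,0,0,-0.032,-0.0325,0,0],[0,0,0,-0.032,-0.0325,0,0],[0,0,0,-0.032,-0.0325,0,0],[0,0,0,-0.032,-0.0325,0,0],[0,0,0,-0.032,-0.0325,0,0],[0,0,0,-0.032,-0.0325,0,0],[0,0,0,-0.032,-0.0325,0,0],[0,0,0,-0.032,-0.0325,0,0],[0,0,0,-0.032,-0.0325,0,0],[0,0,0,-0.032,-0.0325,0,0]]' 30; python3 -c "
from h import *
plan(.600,.259,.185)"
```

```text
time_s: 1.6
eef_pos: [0.4296, -0.0641, 0.2311]
ee_rot: [0.806, -0.592, -0.0, 0.0]
ft_force: [1.5, -1.2, 0.3]
gripper_width: 0.0
t 1.6 pos [ 0.4296 -0.0641  0.2311] yaw -72.59 turn [ 0. -0. -0.] shift [-0.2573 -0.2592  0.0461] rows 6.0 1.0 F [ 1.5 -1.2  0.3] w 0.0
```

```bash
python3 -m crank '[[0,0,0,-0.032,-0.0325,0,0],[0,0,0,-0.032,-0.0325,0,0],[0,0,0,-0.032,-0.0325,0,0],[0,0,0,-0.032,-0.0325,0,0],[0,0,0,-0.032,-0.0325,0,0],[0,0,0,-0.032,-0.0325,0,0],[0,0,0,-0.032,-0.0325,0,0],[0,0,0,-0.0333,-0.0317,0.01,0],[0,0,0,0,0,0.015,0],[0,0,0,0,0,0.015,0],[0,0,0,0,0,0.006,0],[0,0,0,0,0,0,0]]'
python3 - <<'E'
from h import *
plan(.600,.259,.142)
for n in ("side","top"):
    im,d=cams.read_camera(n); np.savez(f"pics/{n}1.npz",im=im,d=d)
    x,y=(190,160) if n=='side' else (170,130)
    cv2.imwrite(f"pics/{n}1.png",cv2.resize(im[y:y+110,x:x+140],None,fx=5,fy=5,interpolation=cv2.INTER_CUBIC))
    print(proj(n,telemetry.read_state()['eef_pos']))
E
```

```text
time_s: 3.1
eef_pos: [0.5993, 0.2564, 0.1848]
ee_rot: [0.806, -0.592, -0.0, 0.0]
ft_force: [-0.1, -0.2, 0.4]
gripper_width: 0.0
t 3.1 pos [0.5993 0.2564 0.1848] yaw -72.67 turn [0.07 0.   0.  ] shift [-0.0022 -0.0015  0.0428] rows 1.0 1.0 F [-0.1 -0.2  0.4] w 0.0
[[243.93203571 222.54005811]]
[[210.54024388 204.35750764]]
```

View pics/side1.png

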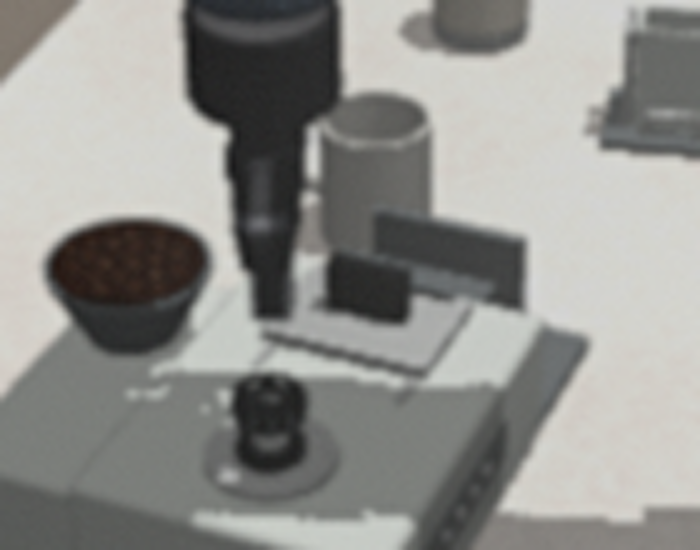

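View pics/top1.png

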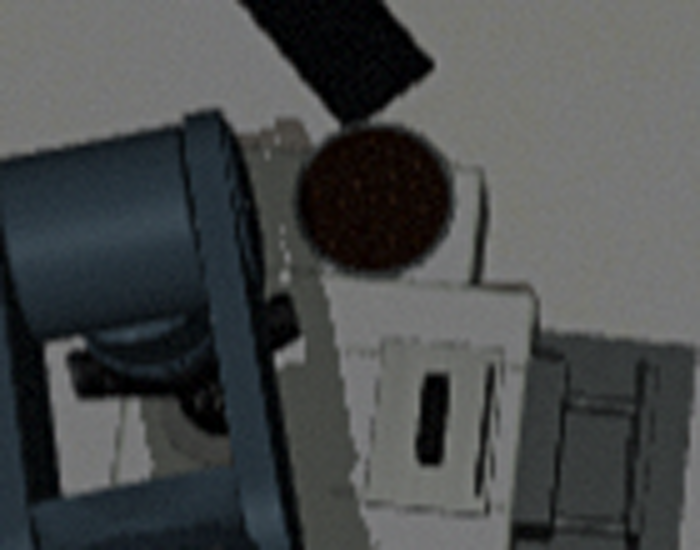

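Side view: the closed fingertip is at about (244,223), directly above the head at (244,240), and it matches the projected TCP. Next I push.

```bash
python3 -m crank '[[0,0,0,-0.002,-0.0015,0.02,0],[0,0,0,0,0,0.018,0],[0,0,0,0,0,0.004,0],[0,0,0,0,0,0.003,0],[0,0,0,0,0,0.003,0],[0,0,0,0,0,0.003,0],[0,0,0,0,0,0.002,0],[0,0,0,0,0,0,0]]'
```

```text
time_s: 4.2
eef_pos: [0.6009, 0.26, 0.1328]
ee_rot: [0.806, -0.592, 0.0, -0.001]
ft_force: [1.2, -0.2, 0.0]
gripper_width: 0.0
```

```bash
python3 -m crank '[[0,0,0,0,0,0.002,0],[0,0,0,0,0,0.001,0],[0,0,0,0,0,0,0]]'
```

```text
time_s: 4.58
eef_pos: [0.6014, 0.2601, 0.1319]
ee_rot: [0.806, -0.592, 0.001, -0.001]
ft_force: [-5.5, -1.3, 12.7]
gripper_width: 0.0002
```

```bash
python3 -m crank '[[0,0,0,0,0,-0.01,0],[0,0,0,0,0,-0.04,0],[0,0,0,0,0,-0.05,0],[0,0,0,0.03,0.03,-0.02,0],[0,0,0,0.04,0.04,0,0.06],[0,0,0,0.04,0.04,0,0.06],[0,0,0,0.04,0.04,0,0.06]]'
python3 - <<'E'
from h import *
plan(.5015,-.296,.20,-82.4)
im,d=cams.read_camera("side"); np.savez(f"pics/side2.npz",im=im,d=d)
x,y=(190,160)
cv2.imwrite(f"pics/side2.png",cv2.resize(im[y:y+110,x:x+140],None,fx=5,fy=5,interpolation=cv2.INTER_CUBIC))
q=cloud('side',d)[225:262,230:260].reshape(-1,3)
print(np.percentile(q[q[:,2]<.16][:,2],[95,98,99.5]))
E
```

```text
time_s: 5.45
eef_pos: [0.5015, 0.0704, 0.2495]
ee_rot: [0.806, -0.592, 0.001, -0.0]
ft_force: [0.7, -0.7, 0.4]
gripper_width: 0.0545
t 5.45 pos [0.5015 0.0704 0.2495] yaw -72.57 turn [-0.06 -0.03  9.83] shift [0.3632 0.0485 0.0495] rows 8.0 2.0 F [ 0.7 -0.7  0.4] w 0.0545
[0.13349141 0.13533177 0.13618944]
```

View pics/side2.png

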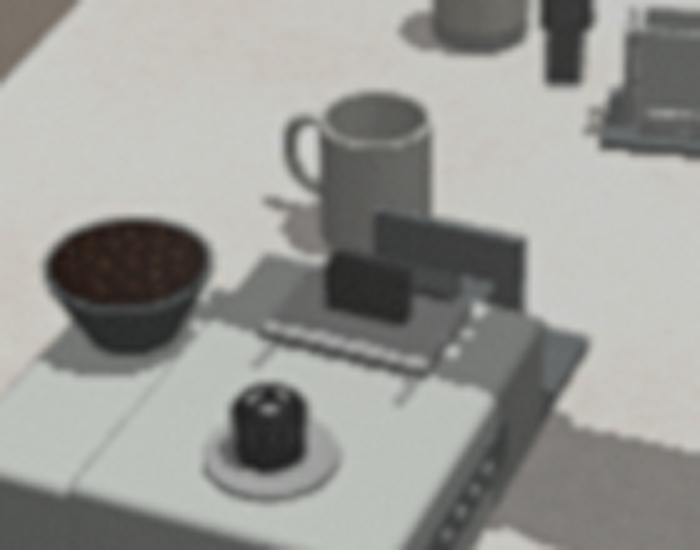

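The head now sits on its collar at about (270,425) in the crop. Its measured top is about 0.134 m, so it is latched down. Next is the rack.

```bash
python3 -m crank '[[0,0,5,0,0,0,0.065],[0,0,4.9,0,0,0,0.065],[0,0,0,0.04,0.006,0.004,0.065],[0,0,0,0.04,0.006,0.004,0.065],[0,0,0,0.04,0.006,0.004,0.065],[0,0,0,0.04,0.006,0.004,0.065],[0,0,0,0.04,0.006,0.004,0.065],[0,0,0,0.04,0.006,0.004,0.065],[0,0,0,0.04,0.006,0.004,0.065],[0,0,0,0.04,0.006,0.004,0.065],[0,0,0,0.04,0.001,0.004,0.065],[0,0,0,0,0,0.01,0.065]]'
python3 - <<'E'
from h import *
plan(.5015,-.296,.14,-82.5)
E
```

```text
time_s: 7.0
eef_pos: [0.5009, -0.2946, 0.2036]
ee_rot: [0.751, -0.661, 0.001, 0.0]
ft_force: [-0.3, 0.7, 0.1]
gripper_width: 0.0651
t 7.0 pos [ 0.5009 -0.2946  0.2036] yaw -82.68 turn [-0.07 -0.11 -0.18] shift [ 0.0015 -0.0004  0.0636] rows 2.0 1.0 F [-0.3  0.7  0.1] w 0.0651
```

```bash
python3 -m crank '[[0,0,0,0.0015,0,0.03,0.065],[0,0,0,0,0,0.03,0.065],[0,0,0,0,0,0,0.065]]'
python3 - <<'E'
from h import *
plan(.5015,-.296,.058,-82.5)
for n in ("side","top"):
    im,d=cams.read_camera(n); np.savez(f"pics/{n}3.npz",im=im,d=d)
    x,y=(270,110) if n=='side' else (350,190)
    if n=='top': im=cv2.convertScaleAbs(im,alpha=1.6)
    cv2.imwrite(f"pics/{n}3.png",cv2.resize(im[y:y+100,x:x+100],None,fx=6,fy=6,interpolation=cv2.INTER_CUBIC))
    print(proj(n,telemetry.read_state()['eef_pos']))
E
```

```text
time_s: 7.38
eef_pos: [0.4993, -0.2907, 0.1405]
ee_rot: [0.752, -0.659, -0.003, -0.0]
ft_force: [-0.6, -0.2, 0.1]
gripper_width: 0.065
t 7.38 pos [ 0.4993 -0.2907  0.1405] yaw -82.46 turn [0.22 0.28 0.04] shift [ 0.0056 -0.0015  0.0825] rows 2.0 1.0 F [-0.6 -0.2  0.1] w 0.065
[[327.8778393  151.21856182]]
[[403.66351839 245.87974938]]
```

View pics/side3.png

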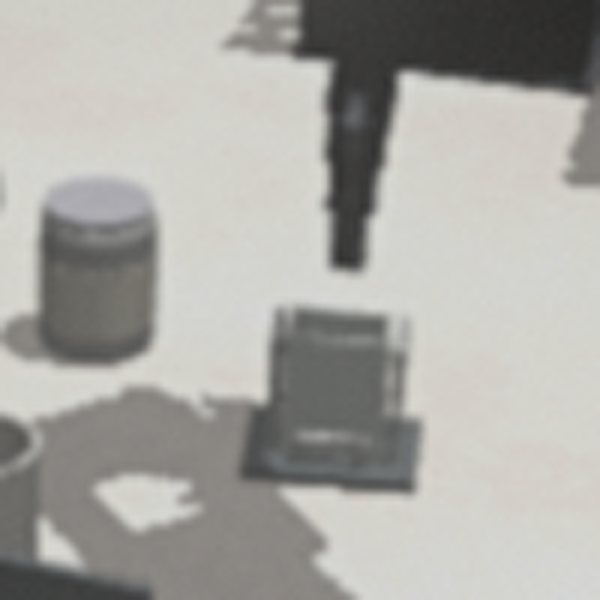

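View pics/top3.png

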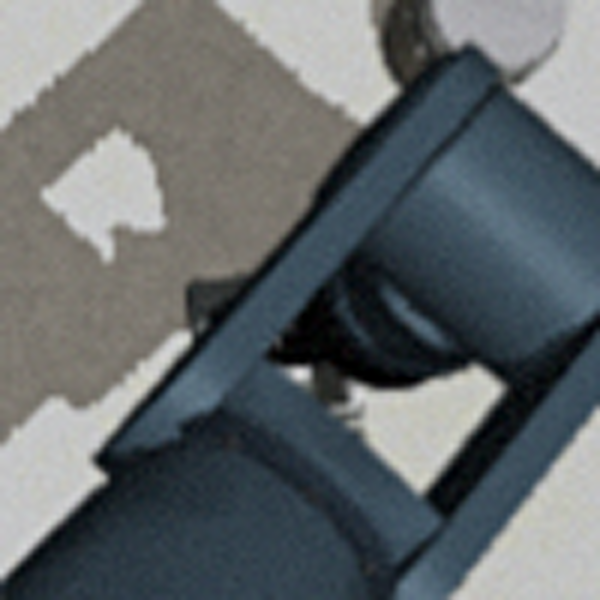

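Side view: the fingers at about (328,154) are above the box at (325,170). The pose drifted about 5 mm while it settled, so I'll correct that and let it settle again.

```bash
python3 -m crank '[[0,0,0,0.0056,-0.0015,0.015,0.065],[0,0,0,0,0,0,0.065],[0,0,0,0,0,0,0.065]]'
python3 - <<'E'
from h import *
plan(.5015,-.296,.058,-82.5)
E
```

```text
time_s: 7.85
eef_pos: [0.5032, -0.2985, 0.1285]
ee_rot: [0.752, -0.659, 0.0, -0.0]
ft_force: [-0.0, -0.3, 0.0]
gripper_width: 0.0651
t 7.85 pos [ 0.5032 -0.2985  0.1285] yaw -82.5 turn [-0.01 -0.   -0.  ] shift [-0.0027  0.0013  0.0705] rows 2.0 1.0 F [-0.  -0.3  0. ] w 0.0651
```

```bash
python3 -m crank '[[0,0,0,-0.0027,0.0013,0.03,0.065],[0,0,0,0,0,0.02,0.065],[0,0,0,0,0,0.012,0.065],[0,0,0,0,0,0.007,0.065],[0,0,0,0,0,0,0.065],[0,0,0,0,0,0,0.065]]'
python3 - <<'E'
from h import *
plan(.5015,-.296,.058,-82.5)
E
```

```text
time_s: 8.6
eef_pos: [0.5019, -0.2963, 0.06]
ee_rot: [0.752, -0.659, 0.001, 0.0]
ft_force: [0.2, 0.3, -0.2]
gripper_width: 0.0647
t 8.6 pos [ 0.5019 -0.2963  0.06  ] yaw -82.49 turn [-0.05 -0.06  0.01] shift [-0.0003  0.0004  0.002 ] rows 1.0 1.0 F [ 0.2  0.3 -0.2] w 0.0647
```

```bash
python3 -m crank '[[0,0,0,0,0,0.002,0.03],[0,0,0,0,0,0,0.03],[0,0,0,0,0,0,0.03],[0,0,0,0,0,0,0.03],[0,0,0,0,0,0,0.03]]' 30
python3 - <<'E'
from h import *
plan(.5015,-.296,.058,-82.5)
E
```

```text
time_s: 9.22
eef_pos: [0.5017, -0.2961, 0.0577]
ee_rot: [0.752, -0.659, 0.0, 0.0]
ft_force: [-0.5, 0.1, 3.9]
gripper_width: 0.0396
t 9.22 pos [ 0.5017 -0.2961  0.0577] yaw -82.49 turn [-0.03 -0.03  0.01] shift [-0.0001  0.0002 -0.0003] rows 1.0 1.0 F [-0.5  0.1  3.9] w 0.0396
```

```bash
python3 -m crank '[[0,0,0,0,0,-0.01,0.03],[0,0,0,0,0,-0.02,0.03],[0,0,0,0,0,-0.025,0.03],[0,0,0,0,0,-0.025,0.03],[0,0,0,0,0,-0.025,0.03],[0,0,0,0,0,-0.01,0.03],[0,0,0,0,0,0,0.03],[0,0,0,0,0,0,0.03]]'
python3 - <<'E'
from h import *
plan(.45,-.13,.09,-94.6)
E
```

```text
time_s: 10.22
eef_pos: [0.5009, -0.2953, 0.1713]
ee_rot: [0.752, -0.659, -0.001, -0.0]
ft_force: [0.1, 0.4, -1.4]
gripper_width: 0.0396
t 10.22 pos [ 0.5009 -0.2953  0.1713] yaw -82.5 turn [ 0.08  0.07 12.1 ] shift [-0.1607  0.064   0.0813] rows 4.0 2.0 F [ 0.1  0.4 -1.4] w 0.0396
```

```bash
python3 -m crank '[[0,0,6,0,0,0,0.03],[0,0,6.1,0,0,0,0.03],[0,0,0,-0.02,0.008,0,0.03],[0,0,0,-0.03,0.012,0,0.03],[0,0,0,-0.03,0.012,0,0.03],[0,0,0,-0.03,0.012,0.01,0.03],[0,0,0,-0.03,0.012,0.02,0.03],[0,0,0,-0.02,0.008,0.03,0.03],[0,0,0,0,0,0.02,0.03],[0,0,0,0,0,0,0.03],[0,0,0,0,0,0,0.03],[0,0,0,0,0,0,0.03]]'
python3 - <<'E'
from h import *
plan(.45,-.13,.0485,-94.6)
for n in ("side","top"):
    im,d=cams.read_camera(n); np.savez(f"pics/{n}4.npz",im=im,d=d)
    if n=='side': cv2.imwrite(f"pics/{n}4.png",cv2.resize(im[110:250,220:400],None,fx=4,fy=4))
E
```

```text
time_s: 11.72
eef_pos: [0.4512, -0.1319, 0.0932]
ee_rot: [-0.678, 0.735, -0.001, 0.0]
ft_force: [0.7, -0.5, -0.5]
gripper_width: 0.0398
t 11.72 pos [ 0.4512 -0.1319  0.0932] yaw -94.62 turn [-0.09 -0.04 -0.02] shift [-0.0018  0.0013  0.0447] rows 1.0 1.0 F [ 0.7 -0.5 -0.5] w 0.0398
```

View pics/side4.png

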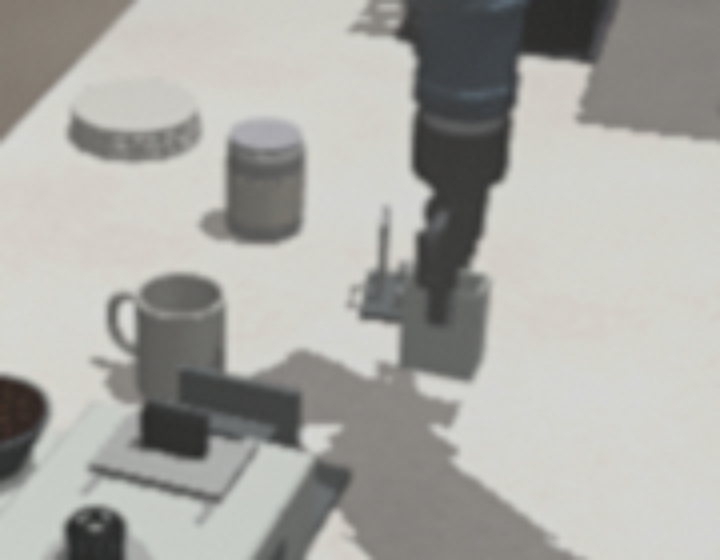

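The box hangs upright in the fingers over bare counter, around (330,190) in the full side picture. Lowering it.

```bash
python3 -m crank '[[0,0,0,0,0,0.02,0.03],[0,0,0,0,0,0.014,0.03],[0,0,0,0,0,0.006,0.03],[0,0,0,0,0,0.003,0.03],[0,0,0,0,0,0.002,0.03],[0,0,0,0,0,0,0.03],[0,0,0,0,0,0,0.03]]'
python3 - <<'E'
from h import *
plan(.45,-.13,.0485,-94.6)
E
```

```text
time_s: 12.7
eef_pos: [0.4509, -0.1315, 0.0477]
ee_rot: [-0.678, 0.735, -0.0, 0.0]
ft_force: [0.1, -0.3, 1.0]
gripper_width: 0.0398
t 12.7 pos [ 0.4509 -0.1315  0.0477] yaw -94.59 turn [-0.05 -0.02  0.01] shift [-0.0014  0.001  -0.0008] rows 1.0 1.0 F [ 0.1 -0.3  1. ] w 0.0398
```

```bash
python3 -m crank '[[0,0,0,0,0,0.0005,0.03],[0,0,0,0,0,0,0.075],[0,0,0,0,0,0,0.075],[0,0,0,0,0,0,0.075],[0,0,0,0,0,-0.02,0.075],[0,0,0,0,0,-0.03,0.0854],[0,0,0,0,0,-0.04,0.0854],[0,0,-10,0,0,-0.02,0.0854],[0,0,-10,0,0,0,0.0854],[0,0,-10,0,0,0,0.0854],[0,0,-10,0,0,0,0.0854],[0,0,-10,0,0,0,0.0854]]'
python3 - <<'E'
from h import *
plan(.4505,-.1315,.1,-4.6)
E
```

```text
time_s: 14.2
eef_pos: [0.4504, -0.1312, 0.1567]
ee_rot: [0.926, -0.377, -0.0, -0.0]
ft_force: [0.1, 0.3, 0.7]
gripper_width: 0.0851
t 14.2 pos [ 0.4504 -0.1312  0.1567] yaw -44.26 turn [-0.000e+00  1.000e-02 -3.966e+01] shift [0.0002 0.0003 0.0567] rows 2.0 5.0 F [0.1 0.3 0.7] w 0.0851
```

```bash
python3 -m crank '[[0,0,-10,0,0,0,0.0854],[0,0,-10,0,0,0,0.0854],[0,0,-10,0,0,0,0.0854],[0,0,-9.7,0,0,0,0.0854],[0,0,0,0,0,0,0.0854],[0,0,0,0,0,0,0.0854]]'
python3 - <<'E'
from h import *
plan(.4507,-.1315,.05,-4.6)
im,d=cams.read_camera("side"); np.savez(f"pics/side5.npz",im=im,d=d)
cv2.imwrite(f"pics/side5.png",cv2.resize(im[110:250,220:400],None,fx=4,fy=4))
E
```

```text
time_s: 14.95
eef_pos: [0.4504, -0.1312, 0.1567]
ee_rot: [0.999, -0.044, -0.0, -0.0]
ft_force: [-0.3, -0.5, 0.8]
gripper_width: 0.0857
t 14.95 pos [ 0.4504 -0.1312  0.1567] yaw -5.08 turn [-0.01  0.01 -0.48] shift [0.0003 0.0003 0.1067] rows 3.0 1.0 F [-0.3 -0.5  0.8] w 0.0857
```

View pics/side5.png

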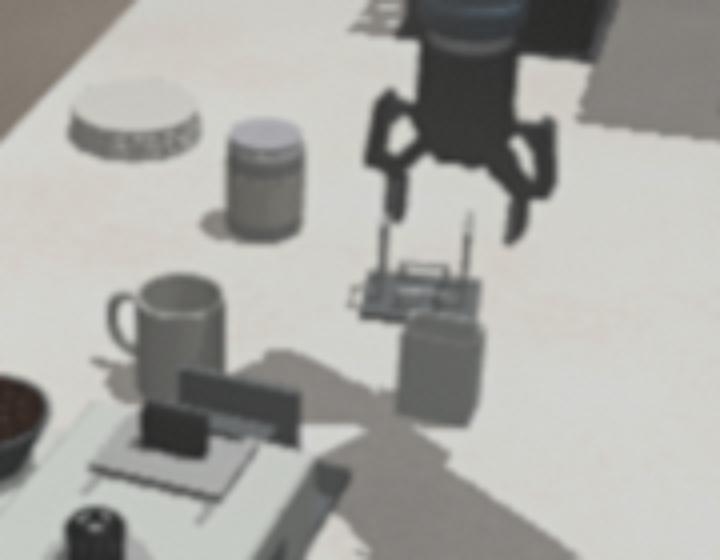

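The box stands upright and let go near (330,205). The open jaws are lined up along its long side. I'll check its centre from depth.

Run:
```python
from h import *
C=cloud('side',np.load('pics/side5.npz')['d'])[180:220,310:350].reshape(-1,3)
a=np.radians(-4.6);R=np.array([[np.cos(a),-np.sin(a)],[np.sin(a),np.cos(a)]])
l=(C[:,:2]-[.4507,-.1315])@R*1000
m=(C[:,2]>.02)&(C[:,2]<.09)&(abs(l).max(1)<60)
print(m.sum(),np.percentile(l[m],[1,3,50,97,99],axis=0).round(1).tolist(),np.percentile(C[m,2],98))
print(cv2.minAreaRect(l[m].astype(np.float32)))
f=m&(C[:,2]<.07); print(np.polyfit(l[f,0],l[f,1],1))
```

```text
463 [[-31.1, -23.9], [-30.6, -21.5], [-1.3, 17.0], [29.4, 23.3], [31.1, 24.9]] 0.0838030651425076
((0.9003772735595703, 0.4473896026611328), (64.2606430053711, 53.083412170410156), 0.4495600461959839)
[ 0.0714613  12.62546826]
```

```bash
python3 -m crank '[[0,0,-0.5,0,0,0.03,0.0854],[0,0,0,0,0,0.03,0.0854],[0,0,0,0,0,0.03,0.0854],[0,0,0,0,0,0.02,0.0854],[0,0,0,0,0,0.008,0.0854],[0,0,0,0,0,0,0.0854],[0,0,0,0,0,0,0.05],[0,0,0,0,0,0,0.05],[0,0,0,0,0,0,0.05],[0,0,0,0,0,0,0.05]]' 30
python3 - <<'E'
from h import *
plan(.4507,-.1315,.14,-4.6)
E
```

```text
time_s: 16.25
eef_pos: [0.4514, -0.1318, 0.0399]
ee_rot: [0.999, -0.038, 0.001, 0.001]
ft_force: [0.2, 1.0, 6.0]
gripper_width: 0.0615
t 16.25 pos [ 0.4514 -0.1318  0.0399] yaw -4.4 turn [ 0.06 -0.12  0.2 ] shift [-0.0007 -0.0002 -0.1001] rows 3.0 1.0 F [0.2 1.  6. ] w 0.0615
```

```bash
python3 -m crank '[[0,0,0,0,0,-0.01,0.05],[0,0,0,0,0,-0.03,0.05],[0,0,0,0,0,-0.04,0.05],[0,0,0,0,0,-0.04,0.05],[0,0,0,0,0,-0.015,0.05],[0,0,0,0,0,0,0.05],[0,0,0,0,0,0,0.05]]'
python3 - <<'E'
from h import *
plan(.5822,.0353,.17,-4.6)
E
```

```text
time_s: 17.12
eef_pos: [0.4494, -0.1306, 0.1721]
ee_rot: [0.999, -0.038, -0.001, -0.001]
ft_force: [-0.9, 1.1, -1.1]
gripper_width: 0.0616
t 17.12 pos [ 0.4494 -0.1306  0.1721] yaw -4.4 turn [-0.08  0.15  0.2 ] shift [ 0.119  -0.1761  0.0021] rows 4.0 1.0 F [-0.9  1.1 -1.1] w 0.0616
```

```bash
python3 -m crank '[[0,0,0.2,0.015,-0.022,0,0.05],[0,0,0,0.02,-0.03,0,0.05],[0,0,0,0.02,-0.03,0,0.05],[0,0,0,0.02,-0.03,0,0.05],[0,0,0,0.02,-0.03,0,0.05],[0,0,0,0.015,-0.022,0,0.05],[0,0,0,0.009,-0.0121,0,0.05],[0,0,0,0,0,0,0.05],[0,0,0,0,0,0,0.05],[0,0,0,0,0,0,0.05]]'
python3 - <<'E'
from h import *
plan(.5822,.0353,.14,-4.6)
for n in ("side","top"):
    im,d=cams.read_camera(n); np.savez(f"pics/{n}6.npz",im=im,d=d)
    x,y=(220,130) if n=='side' else (240,150)
    if n=='top': im=cv2.convertScaleAbs(im,alpha=1.6)
    cv2.imwrite(f"pics/{n}6.png",cv2.resize(im[y:y+110,x:x+120],None,fx=5,fy=5,interpolation=cv2.INTER_CUBIC))
E
```

```text
time_s: 18.38
eef_pos: [0.5827, 0.034, 0.1737]
ee_rot: [0.999, -0.041, -0.0, 0.0]
ft_force: [0.1, -0.1, -0.9]
gripper_width: 0.0618
t 18.38 pos [0.5827 0.034  0.1737] yaw -4.65 turn [ 0.01  0.02 -0.05] shift [-0.0006 -0.0012  0.0337] rows 1.0 1.0 F [ 0.1 -0.1 -0.9] w 0.0618
```

View pics/side6.png

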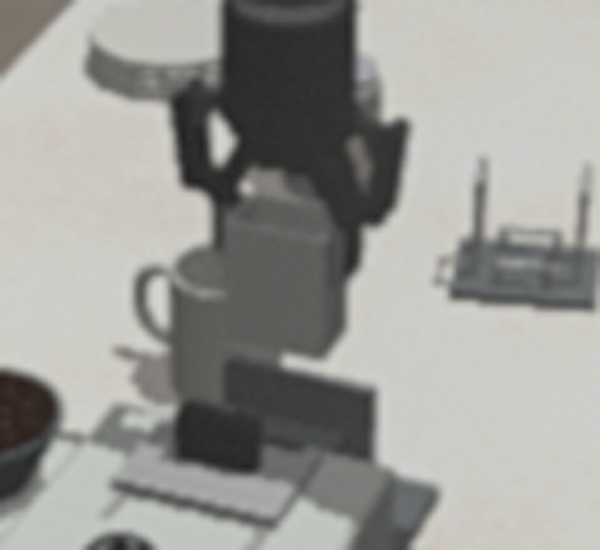

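View pics/top6.png

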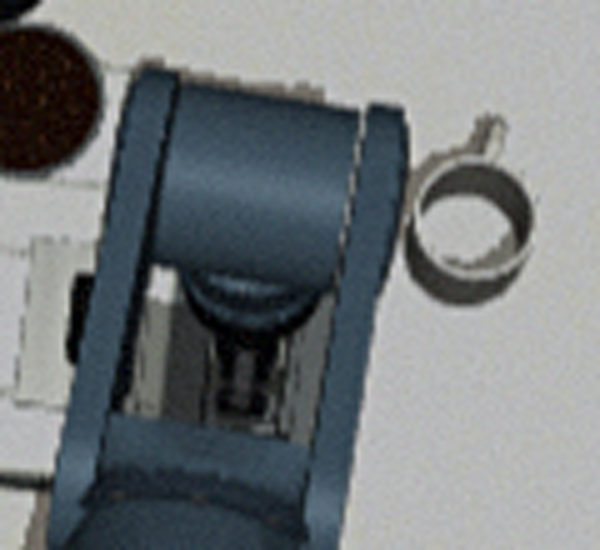

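Side view: the box at about (276,185) hangs over the dock, between the housing and the outer cheek at (280,213). I'll measure the box against the dock in the same cameras.

Run:
```python
from h import *
a=np.radians(-4.6);R=np.array([[np.cos(a),-np.sin(a)],[np.sin(a),np.cos(a)]]);O=np.array([.589,.1295])
s=telemetry.read_state();print('tcp local',(s['eef_pos'][:2]-O)@R*1000)
C=cloud('side',np.load('pics/side6.npz')['d'])[165:235,255:300].reshape(-1,3)
l=(C[:,:2]-O)@R*1000; z=C[:,2]
def rep(n,m): print(n,m.sum(),np.percentile(l[m],[2,50,98],axis=0).round(1).tolist())
ok=(abs(l[:,0])<60)&(l[:,1]>-140)&(l[:,1]<-50)
f=ok&(z>.14)&(z<.19)&(l[:,1]>-82)
rep('box near face',f); print(np.polyfit(l[f,0],l[f,1],1))
g=ok&(z>.05)&(z<.087)&(l[:,1]<-100); rep('cheek inner face',g); print(np.polyfit(l[g,0],l[g,1],1))
C=cloud('top',np.load('pics/top6.npz')['d'])[195:245,262:312].reshape(-1,3)
l=(C[:,:2]-O)@R*1000; z=C[:,2];ok=(abs(l[:,0])<60)&(l[:,1]>-140)&(l[:,1]<-50)
rep('top box rim',ok&(z>.205)&(z<.218));rep('top cheek',ok&(z>.08)&(z<.1)&(l[:,1]<-105))
rep('inner cheek',ok&(z>.08)&(z<.1)&(l[:,1]>-80))
```

```text
tcp local [  1.56720948 -95.49199751]
box near face 312 [[-31.3, -80.9], [-0.8, -76.4], [31.3, -71.9]]
[ 2.24126944e-04 -7.64328066e+01]
cheek inner face 248 [[-47.9, -123.9], [-4.6, -118.2], [49.8, -113.1]]
[ 4.35998193e-03 -1.18179009e+02]
top box rim 10 [[-30.6, -115.8], [-25.8, -114.5], [-18.9, -76.3]]
top cheek 56 [[-48.0, -125.1], [-19.2, -121.3], [10.8, -117.4]]
inner cheek 162 [[-46.4, -71.1], [-15.0, -59.8], [24.0, -50.6]]
```

```bash
python3 -m crank '[[0,0,0,0,-0.0012,0.01,0.05],[0,0,0,0,0,0.02,0.05],[0,0,0,0,0,0.01,0.05],[0,0,0,0,0,0.01,0.05],[0,0,0,0,0,0.005,0.05],[0,0,0,0,0,0,0.05],[0,0,0,0,0,0,0.05]]'
python3 - <<'E'
from h import *
plan(.5822,.0353,.053,-4.6)
im,d=cams.read_camera("side"); C=cloud('side',d)[165:240,255:300].reshape(-1,3)
a=np.radians(-4.6);R=np.array([[np.cos(a),-np.sin(a)],[np.sin(a),np.cos(a)]]);O=np.array([.589,.1295])
l=(C[:,:2]-O)@R*1000; z=C[:,2]
def rep(n,m): print(n,m.sum(),np.percentile(l[m],[2,50,98],axis=0).round(1).tolist())
ok=(abs(l[:,0])<60)&(l[:,1]>-140)&(l[:,1]<-50)
f=ok&(z>.108)&(z<.145)&(l[:,1]>-82)
rep('box near face',f); print(np.polyfit(l[f,0],l[f,1],1))
cv2.imwrite(f"pics/side7.png",cv2.resize(im[130:240,220:340],None,fx=5,fy=5,interpolation=cv2.INTER_CUBIC))
E
```

```text
time_s: 19.35
eef_pos: [0.5836, 0.036, 0.1193]
ee_rot: [0.999, -0.04, 0.0, 0.0]
ft_force: [-0.0, 0.1, -0.8]
gripper_width: 0.0615
t 19.35 pos [0.5836 0.036  0.1193] yaw -4.59 turn [ 0.   -0.05  0.01] shift [-0.0014  0.0008  0.0663] rows 2.0 1.0 F [-0.   0.1 -0.8] w 0.0615
box near face 224 [[-30.8, -81.1], [-1.2, -74.6], [30.2, -70.1]]
[ 2.14446018e-02 -7.46209177e+01]
```

View pics/side7.png

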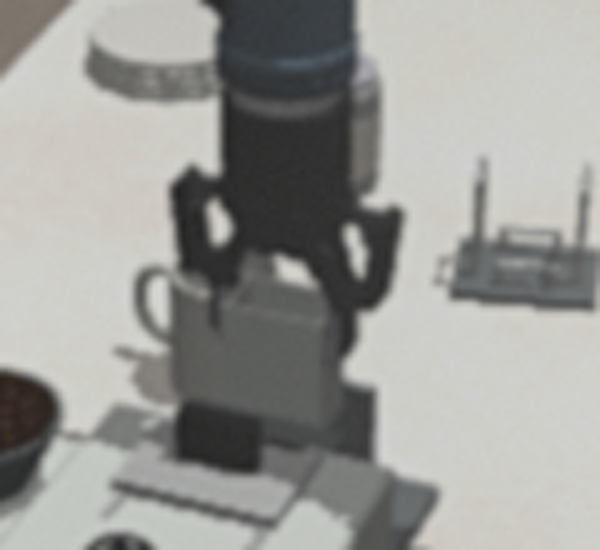

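The box bottom (z about 0.079) is between the cheeks with no contact force. Going down further.

```bash
python3 -m crank '[[0,0,0,-0.0005,0.0005,0.01,0.05],[0,0,0,0,0,0.012,0.05],[0,0,0,0,0,0.012,0.05],[0,0,0,0,0,0.008,0.05],[0,0,0,0,0,0,0.05],[0,0,0,0,0,0,0.05]]'
python3 - <<'E'
from h import *
plan(.5822,.0353,.053,-4.6)
E
```

```text
time_s: 20.15
eef_pos: [0.583, 0.0355, 0.077]
ee_rot: [0.999, -0.04, 0.0, 0.0]
ft_force: [-0.6, 0.1, -0.5]
gripper_width: 0.0615
t 20.15 pos [0.583  0.0355 0.077 ] yaw -4.59 turn [ 0.   -0.03  0.01] shift [-0.0008  0.0003  0.024 ] rows 1.0 1.0 F [-0.6  0.1 -0.5] w 0.0615
```

```bash
python3 -m crank '[[0,0,0,0,0,0.006,0.05],[0,0,0,0,0,0.006,0.05],[0,0,0,0,0,0.005,0.05],[0,0,0,0,0,0.004,0.05],[0,0,0,0,0,0.002,0.05],[0,0,0,0,0,0,0.05],[0,0,0,0,0,0,0.05]]'
python3 - <<'E'
from h import *
plan(.5822,.0353,.052,-4.6)
E
```

```text
time_s: 21.02
eef_pos: [0.5829, 0.0356, 0.054]
ee_rot: [0.999, -0.04, 0.0, 0.0]
ft_force: [-0.4, -0.6, -0.7]
gripper_width: 0.0617
t 21.02 pos [0.5829 0.0356 0.054 ] yaw -4.59 turn [ 0.   -0.02  0.01] shift [-0.0006  0.0003  0.002 ] rows 1.0 1.0 F [-0.4 -0.6 -0.7] w 0.0617
```

```bash
python3 -m crank '[[0,0,0,0,0,0.0015,0.05],[0,0,0,0,0,0.001,0.05],[0,0,0,0,0,0.0005,0.05],[0,0,0,0,0,0,0.05]]'
python3 - <<'E'
from h import *
plan(.5822,.0353,.052,-4.6)
E
```

```text
time_s: 21.52
eef_pos: [0.5828, 0.0356, 0.0519]
ee_rot: [0.999, -0.04, 0.0, 0.0]
ft_force: [-4.8, 0.4, 7.4]
gripper_width: 0.0614
t 21.52 pos [0.5828 0.0356 0.0519] yaw -4.58 turn [ 0.01 -0.01  0.02] shift [-0.0006  0.0003 -0.0001] rows 1.0 1.0 F [-4.8  0.4  7.4] w 0.0614
```

The floor contact at TCP 0.052 is where it was expected. Releasing and rising.

```bash
python3 -m crank '[[0,0,0,0,0,0,0.0854],[0,0,0,0,0,0,0.0854],[0,0,0,0,0,0,0.0854],[0,0,0,0,0,-0.02,0.0854],[0,0,0,0,0,-0.04,0.0854],[0,0,0,0,0,-0.05,0.0854],[0,0,0,0,0,-0.06,0.0854],[0,0,0,0,0.03,-0.03,0.0854],[0,0,0,-0.05,0.05,0,0.0854],[0,0,0,-0.06,0.06,0,0.0854],[0,0,0,-0.06,0.06,0,0.0854],[0,0,0,0,0,0,0.0854]]'
python3 - <<'E'
from h import *
plan(.5895,.1315,.16,85.4)
a=np.radians(-4.6);R=np.array([[np.cos(a),-np.sin(a)],[np.sin(a),np.cos(a)]]);O=np.array([.589,.1295])
for n in ("side","top"):
    im,d=cams.read_camera(n); np.savez(f"pics/{n}8.npz",im=im,d=d)
    x,y=(190,150) if n=='side' else (180,150)
    C=cloud(n,d)[180:250,250:310].reshape(-1,3);l=(C[:,:2]-O)@R*1000;z=C[:,2]
    m=(abs(l[:,0])<50)&(l[:,1]<-73)&(l[:,1]>-116.5)&(z>.08)&(z<.104)
    print(n,m.sum(),np.percentile(l[m],[2,50,98],axis=0).round(1).tolist(),np.median(z[m]))
    if n=='top': im=cv2.convertScaleAbs(im,alpha=1.6)
    cv2.imwrite(f"pics/{n}8.png",cv2.resize(im[y:y+110,x:x+140],None,fx=5,fy=5,interpolation=cv2.INTER_CUBIC))
E
```

```text
time_s: 23.02
eef_pos: [0.4353, -0.1181, 0.2522]
ee_rot: [0.999, -0.043, 0.001, 0.001]
ft_force: [0.3, -0.4, 0.3]
gripper_width: 0.0853
t 23.02 pos [ 0.4353 -0.1181  0.2522] yaw -4.89 turn [ 1.300e-01  1.000e-02 -9.029e+01] shift [0.2612 0.1336 0.0922] rows 6.0 11.0 F [ 0.3 -0.4  0.3] w 0.0853
side 147 [[-34.7, -115.8], [1.7, -109.3], [45.2, -73.5]] 0.09065740289412483
top 79 [[-31.1, -114.1], [-2.0, -94.1], [31.0, -74.6]] 0.09033668031198228
```

View pics/side8.png

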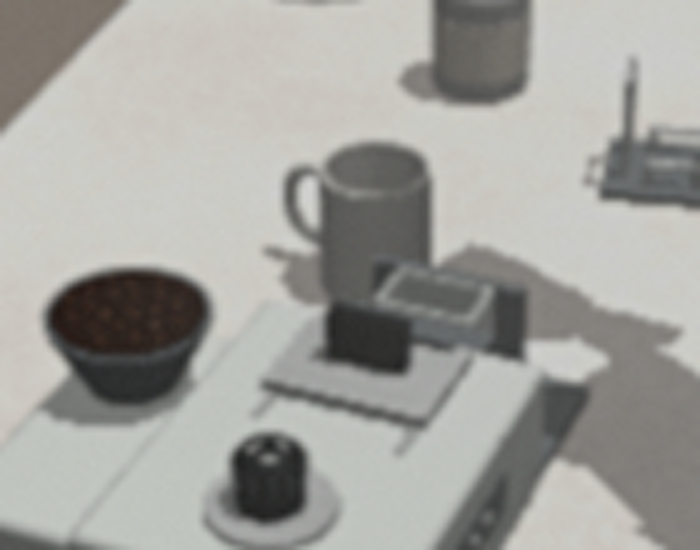

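View pics/top8.png

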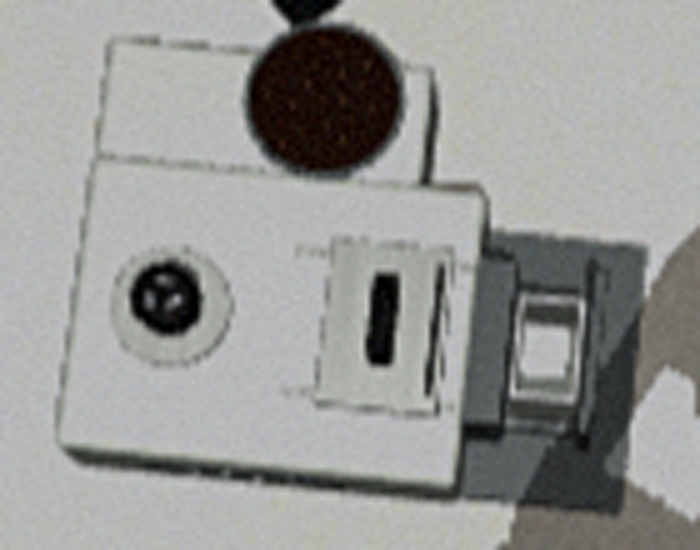

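Top view: the box sits in the dock, with its rim centre at about (289,219) and local position (0,-94). The button is still down. Next I push the cover bar sideways with closed fingers.

```bash
python3 -c "
from h import *
plan(.593,.1675,.20,-4.6)"
```

```text
t 23.12 pos [ 0.4377 -0.1164  0.2523] yaw -4.71 turn [ 0.04 -0.15 -0.11] shift [ 0.132  -0.2954  0.0523] rows 6.0 1.0 F [-0.5 -0.1 -0. ] w 0.0854
```

```bash
python3 -m crank '[[0,0,0,0.016,-0.037,0,0],[0,0,0,0.016,-0.037,0,0],[0,0,0,0.017,-0.037,0,0],[0,0,0,0.017,-0.037,0,0],[0,0,0,0.017,-0.037,0,0],[0,0,0,0.017,-0.037,0,0],[0,0,0,0.016,-0.037,0.01,0],[0,0,0,0.016,-0.0364,0.03,0],[0,0,0,0,0,0.01,0],[0,0,0,0,0,0,0],[0,0,0,0,0,0,0]]' 30;python3 -c "
from h import *
plan(.593,.1675,.112,-4.6)"
```

```text
time_s: 24.5
eef_pos: [0.5932, 0.1678, 0.202]
ee_rot: [0.999, -0.04, 0.001, -0.0]
ft_force: [0.8, -0.6, -0.2]
gripper_width: 0.0003
t 24.5 pos [0.5932 0.1678 0.202 ] yaw -4.6 turn [-0.01 -0.09 -0.  ] shift [-0.0002  0.0004  0.09  ] rows 2.0 1.0 F [ 0.8 -0.6 -0.2] w 0.0003
```

```bash
python3 -m crank '[[0,0,0,0,0,0.03,0],[0,0,0,0,0,0.03,0],[0,0,0,0,0,0.02,0],[0,0,0,0,0,0.008,0],[0,0,0,0,0,0,0],[0,0,0,0,0,0,0]]';python3 - <<'E'
from h import *
plan(.593,.1675,.112,-4.6)
im,d=cams.read_camera("side")
cv2.imwrite(f"pics/side9.png",cv2.resize(im[150:260,190:330],None,fx=5,fy=5,interpolation=cv2.INTER_CUBIC))
E
```

```text
time_s: 25.25
eef_pos: [0.5937, 0.168, 0.1141]
ee_rot: [0.999, -0.04, 0.001, -0.0]
ft_force: [-0.6, 0.2, 0.3]
gripper_width: -0.0002
t 25.25 pos [0.5937 0.168  0.1141] yaw -4.59 turn [-0.02 -0.12  0.01] shift [-0.0006  0.0006  0.0021] rows 1.0 1.0 F [-0.6  0.2  0.3] w -0.0002
```

View pics/side9.png

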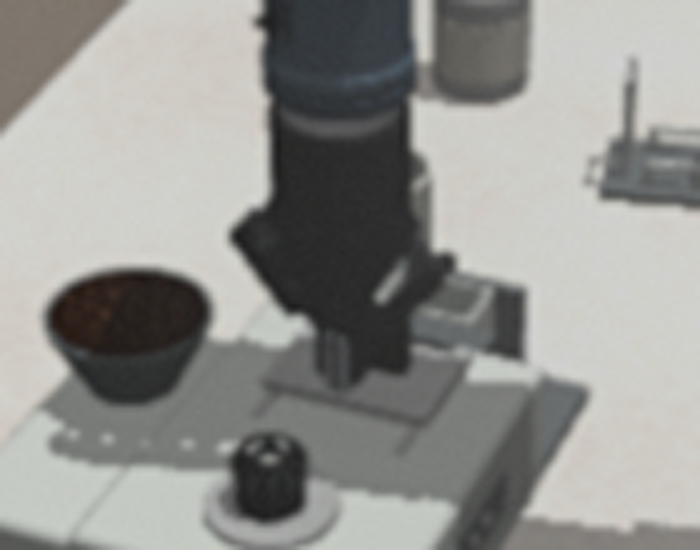

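The finger is centred behind the bar once the parallax is allowed for (finger at (259,222), bar at (264,218)). Pushing.

```bash
python3 -m crank '[[0,0,0,0,0.01,0,0],[0,0,0,0,0.01,0,0],[0,0,0,0,0.012,0,0],[0,0,0,0,0.012,0,0],[0,0,0,0,0.012,0,0],[0,0,0,0,0.012,0,0],[0,0,0,0,0.012,0,0],[0,0,0,0,0.012,0,0],[0,0,0,0,0.01,0,0],[0,0,0,0,0.004,0,0],[0,0,0,0,0,0,0]]';python3 - <<'E'
from h import *
plan(.589-.0802*.086,.1295-.9968*.086,.114,-4.6)
E
```

```text
time_s: 26.68
eef_pos: [0.5839, 0.0619, 0.1125]
ee_rot: [0.999, -0.04, -0.0, 0.0]
ft_force: [0.4, 0.7, -0.3]
gripper_width: 0.0001
t 26.68 pos [0.5839 0.0619 0.1125] yaw -4.62 turn [ 0.02  0.05 -0.02] shift [-0.0003  0.0182 -0.0015] rows 1.0 1.0 F [ 0.4  0.7 -0.3] w 0.0001
```

```bash
python3 -m crank '[[0,0,0,0,0.004,0,0],[0,0,0,0,0.004,0,0],[0,0,0,0,0.003,0,0],[0,0,0,0,0.003,0,0],[0,0,0,0,0.002,0,0],[0,0,0,0,0,0,0]]';python3 - <<'E'
from h import *
plan(.589-.0802*.086,.1295-.9968*.086,.114,-4.6)
im,d=cams.read_camera("side")
cv2.imwrite(f"pics/side10.png",cv2.resize(im[150:260,190:330],None,fx=5,fy=5,interpolation=cv2.INTER_CUBIC))
E
```

```text
time_s: 27.42
eef_pos: [0.5831, 0.0534, 0.1127]
ee_rot: [0.999, -0.04, 0.0, -0.006]
ft_force: [2.9, 28.4, -1.0]
gripper_width: 0.0002
t 27.43 pos [0.5831 0.0534 0.1127] yaw -4.54 turn [-0.64 -0.03  0.06] shift [-0.0002  0.0097 -0.0013] rows 1.0 1.0 F [ 2.9 28.4 -1. ] w 0.0002
```

View pics/side10.png

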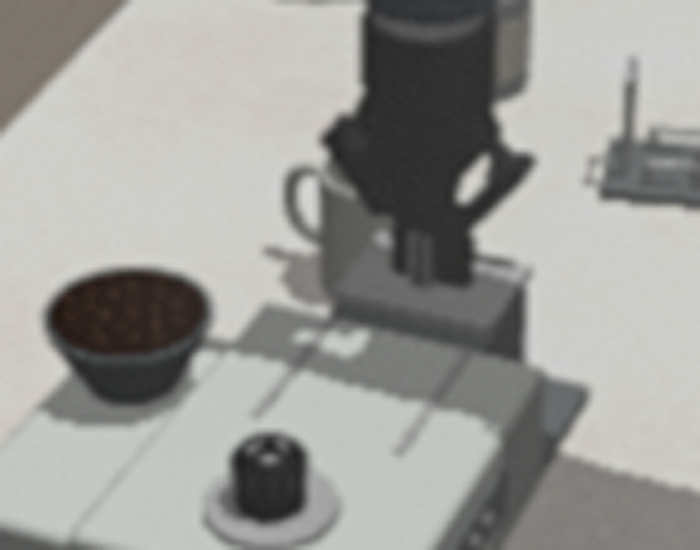

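The push ended on a firm stop (28 N) with the bar centre at about local y -95, over the dock. Backing off and checking.

```bash
python3 -m crank '[[0,0,0,0,-0.01,0,0],[0,0,0,0,-0.01,0,0],[0,0,0,0,0,-0.03,0],[0,0,0,0,0,-0.05,0],[0,0,0,-0.04,0,-0.04,0],[0,0,0,-0.06,0.03,0,0],[0,0,0,-0.06,0.04,0,0.06],[0,0,0,-0.02,0,0,0.06],[0,0,0,0,0,0,0.06]]';python3 - <<'E'
from h import *
a=np.radians(-4.6);R=np.array([[np.cos(a),-np.sin(a)],[np.sin(a),np.cos(a)]]);O=np.array([.589,.1295])
for n in ("side","top"):
    im,d=cams.read_camera(n); np.savez(f"pics/{n}11.npz",im=im,d=d)
    x,y=(190,150) if n=='side' else (180,150)
    C=cloud(n,d)[180:260,190:310].reshape(-1,3);l=(C[:,:2]-O)@R*1000;z=C[:,2]
    m=(abs(l[:,0])<50)&(l[:,1]<-60)&(l[:,1]>-126)&(z>.132)&(z<.147)
    print(n,'grip',m.sum(),cv2.minAreaRect(l[m].astype(np.float32)),np.median(z[m]))
    m=(abs(l[:,0])<50)&(l[:,1]<-40)&(l[:,1]>-150)&(z>.098)&(z<.110)
    print(n,'plate',m.sum(),cv2.minAreaRect(l[m].astype(np.float32)))
    m=(abs(l[:,0])<40)&(l[:,1]>100)&(l[:,1]<165)&(z>.124)&(z<.147)
    print(n,'button',m.sum(),cv2.minEnclosingCircle(l[m].astype(np.float32)),np.median(l[m],0),np.median(z[m]))
    if n=='top': im=cv2.convertScaleAbs(im,alpha=1.6)
    cv2.imwrite(f"pics/{n}11.png",cv2.resize(im[y:y+110,x:x+140],None,fx=5,fy=5,interpolation=cv2.INTER_CUBIC))
E
```

```text
time_s: 28.6
eef_pos: [0.4115, 0.0169, 0.2332]
ee_rot: [0.999, -0.041, 0.001, 0.0]
ft_force: [-0.2, -0.1, 0.3]
gripper_width: 0.0544
side grip 75 ((0.2057819366455078, -93.15328979492188), (48.33973693847656, 20.53658676147461), 5.436183452606201) 0.13838871688979804
side plate 387 ((-0.050426483154296875, -86.78804016113281), (92.3548355102539, 99.91204071044922), 89.8009262084961)
side button 145 ((0.39484578371047974, 133.6763916015625), 20.310522079467773) [ -2.16570685 136.89105661] 0.13315677228532197
top grip 65 ((1.587472915649414, -94.57001495361328), (12.695913314819336, 45.47787094116211), 89.57107543945312) 0.1373710581150922
top plate 630 ((0.39499664306640625, -85.66429138183594), (99.10493469238281, 88.95466613769531), 0.05257513374090195)
top button 140 ((0.6900590658187866, 129.9442901611328), 19.993080139160156) [  0.83327789 129.77074706] 0.13042919258693264
```

View pics/side11.png

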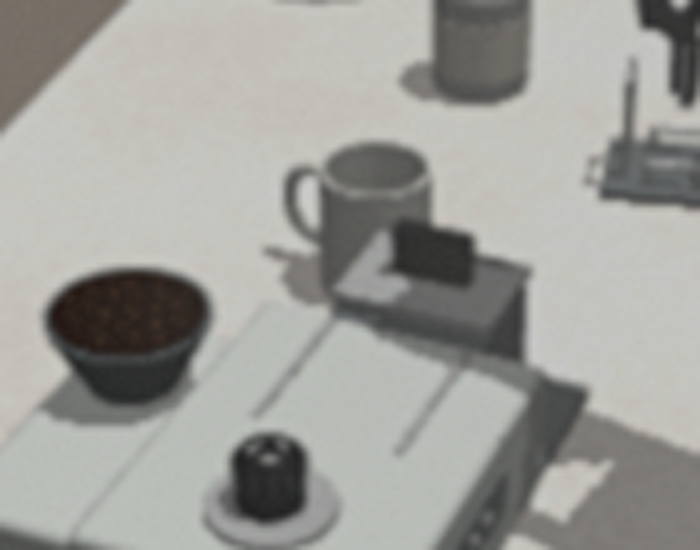

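View pics/top11.png

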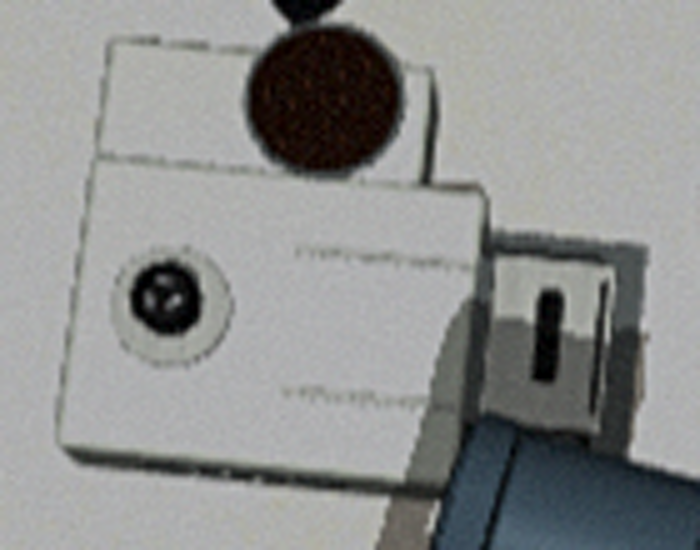

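Both views show the cover over the dock: the grip is at (289,217) in the top view, with its centre at local y -94.6. The head is still down (top about 0.132 m). Now I'll grip the head and turn it.

```bash
python3 -c "
from h import *
plan(.600,.259,.20,-4.6)"
```

```text
t 28.7 pos [0.4131 0.017  0.2333] yaw -4.62 turn [ 0.03 -0.09 -0.02] shift [ 0.1669 -0.2562  0.0333] rows 6.0 1.0 F [ 0.3 -0.4 -0.8] w 0.0601
```

```bash
python3 -m crank '[[0,0,0,0.02,-0.03,0,0.06],[0,0,0,0.025,-0.038,0,0.06],[0,0,0,0.025,-0.038,0,0.065],[0,0,0,0.025,-0.038,0,0.065],[0,0,0,0.025,-0.038,0,0.065],[0,0,0,0.025,-0.038,0,0.065],[0,0,0,0.022,-0.0362,0.015,0.065],[0,0,0,0,0,0.015,0.065],[0,0,0,0,0,0,0.065],[0,0,0,0,0,0,0.065],[0,0,0,0,0,0,0.065]]';python3 - <<'E'
from h import *
plan(.600,.259,.108,-4.6)
im,d=cams.read_camera("side")
cv2.imwrite(f"pics/side12.png",cv2.resize(im[150:270,190:330],None,fx=5,fy=5,interpolation=cv2.INTER_CUBIC))
E
```

```text
time_s: 30.08
eef_pos: [0.5996, 0.2588, 0.204]
ee_rot: [0.999, -0.041, 0.001, -0.0]
ft_force: [-0.2, -0.4, 0.8]
gripper_width: 0.0652
t 30.07 pos [0.5996 0.2588 0.204 ] yaw -4.65 turn [-0.02 -0.1  -0.05] shift [ 0.0004 -0.0003  0.096 ] rows 2.0 1.0 F [-0.2 -0.4  0.8] w 0.0652
```

View pics/side12.png

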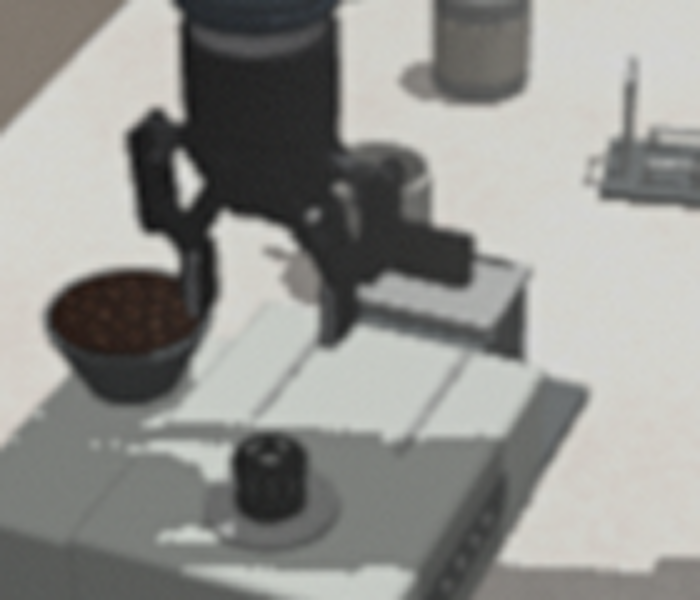

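Fingers at (230,212) and (257,215) straddle the head at (244,246), clear of the hopper. Descending and gripping.

```bash
python3 -m crank '[[0,0,0,0,0,0.03,0.065],[0,0,0,0,0,0.03,0.065],[0,0,0,0,0,0.02,0.065],[0,0,0,0,0,0.01,0.065],[0,0,0,0,0,0.005,0.065],[0,0,0,0,0,0,0.065],[0,0,0,0,0,0,0.03],[0,0,0,0,0,0,0.03],[0,0,0,0,0,0,0.03],[0,0,0,0,0,0,0.03]]' 35;python3 -c "
from h import *
plan(.600,.259,.108,-4.6)"
```

```text
time_s: 31.38
eef_pos: [0.6016, 0.2595, 0.1099]
ee_rot: [0.999, -0.04, 0.003, -0.001]
ft_force: [5.3, -1.4, 2.9]
gripper_width: 0.039
t 31.38 pos [0.6016 0.2595 0.1099] yaw -4.61 turn [-0.07 -0.32 -0.01] shift [-0.0015  0.0006  0.0019] rows 1.0 1.0 F [ 5.3 -1.4  2.9] w 0.039
```

```bash
python3 -m crank '[[0,0,4,0.0015,0,0,0.03],[0,0,5,0,0,0,0.03],[0,0,5,0,0,0,0.03],[0,0,5,0,0,0,0.03],[0,0,5,0,0,0,0.03],[0,0,5,0,0,0,0.03]]';python3 -c "
from h import *
plan(.600,.259,.108,-4.6); print(telemetry.read_state()['wrist_torque'].round(2))"
```

```text
time_s: 32.12
eef_pos: [0.6015, 0.2596, 0.1093]
ee_rot: [0.957, -0.29, 0.001, -0.001]
ft_force: [0.4, 0.3, 4.3]
gripper_width: 0.0389
t 32.12 pos [0.6015 0.2596 0.1093] yaw -33.74 turn [ -0.08  -0.1  -29.14] shift [-0.0014  0.0008  0.0013] rows 1.0 4.0 F [0.4 0.3 4.3] w 0.0389
[0.12 0.03 0.2 ]
```

Torque is about 0.2 N m, as specified, so the head is turning with the fingers. Continuing.

```bash
python3 -m crank '[[0,0,5,0,0,0,0.03],[0,0,5,0,0,0,0.03],[0,0,5,0,0,0,0.03],[0,0,5,0,0,0,0.03],[0,0,4,0,0,0,0.03],[0,0,0,0,0,0,0.03]]';python3 -c "
from h import *
plan(.600,.259,.108,-4.6); print(telemetry.read_state()['wrist_torque'].round(2))"
```

```text
time_s: 32.88
eef_pos: [0.6014, 0.2598, 0.1093]
ee_rot: [0.876, -0.481, 0.001, -0.001]
ft_force: [0.8, 0.8, 6.2]
gripper_width: 0.0387
t 32.88 pos [0.6014 0.2598 0.1093] yaw -57.56 turn [ -0.12  -0.08 -52.96] shift [-0.0014  0.0009  0.0013] rows 1.0 6.0 F [0.8 0.8 6.2] w 0.0387
[0.33 0.   0.15]
```

```bash
python3 -m crank '[[0,0,0,0,0,0,0.065],[0,0,0,0,0,0,0.065],[0,0,0,0,0,0,0.065],[0,0,0,0,0,-0.02,0.065],[0,0,0,0,0,-0.04,0.065],[0,0,0,0,0,-0.05,0.065],[0,0,0,0,0,-0.04,0.065],[0,0,0,0.04,0.02,0,0.065],[0,0,0,0.05,0.05,0,0.065],[0,0,0,0.05,0.05,0,0.065],[0,0,0,0.04,0.04,0,0.065],[0,0,0,0,0,0,0.065]]'
python3 - <<'E'
from h import *
print(telemetry.read_state()['eef_pos'])
a=np.radians(-4.6);R=np.array([[np.cos(a),-np.sin(a)],[np.sin(a),np.cos(a)]]);O=np.array([.589,.1295])
for n in ("side","top"):
    im,d=cams.read_camera(n)
    x,y=(190,150) if n=='side' else (180,150)
    C=cloud(n,d)[180:260,190:310].reshape(-1,3);l=(C[:,:2]-O)@R*1000;z=C[:,2]
    m=(abs(l[:,0])<50)&(l[:,1]<-60)&(l[:,1]>-126)&(z>.132)&(z<.147)
    if m.any():print(n,'grip',m.sum(),cv2.minAreaRect(l[m].astype(np.float32)),np.median(z[m]))
    m=(np.hypot(l[:,0],l[:,1]-130)<14)&(z>.124)&(z<.15)
    if m.any():print(n,'button',m.sum(),np.percentile(z[m],[50,90]))
    if n=='top': im=cv2.convertScaleAbs(im,alpha=1.6)
    cv2.imwrite(f"pics/{n}13.png",cv2.resize(im[y:y+110,x:x+140],None,fx=5,fy=5,interpolation=cv2.INTER_CUBIC))
E
```

```text
time_s: 34.38
eef_pos: [0.5654, 0.0339, 0.2596]
ee_rot: [0.875, -0.484, 0.001, 0.0]
ft_force: [0.0, 1.1, 0.4]
gripper_width: 0.0649
[0.56537172 0.03385704 0.25955549]
side grip 70 ((-0.17153358459472656, -91.58870697021484), (47.94231033325195, 19.561731338500977), 0.10068061202764511) 0.13841994283180692
side button 57 [0.14175845 0.14357339]
top grip 19 ((-15.716626167297363, -95.50566101074219), (14.665752410888672, 11.552919387817383), 5.905165195465088) 0.13494637457023284
top button 69 [0.13913435 0.14299214]
```

View pics/side13.png

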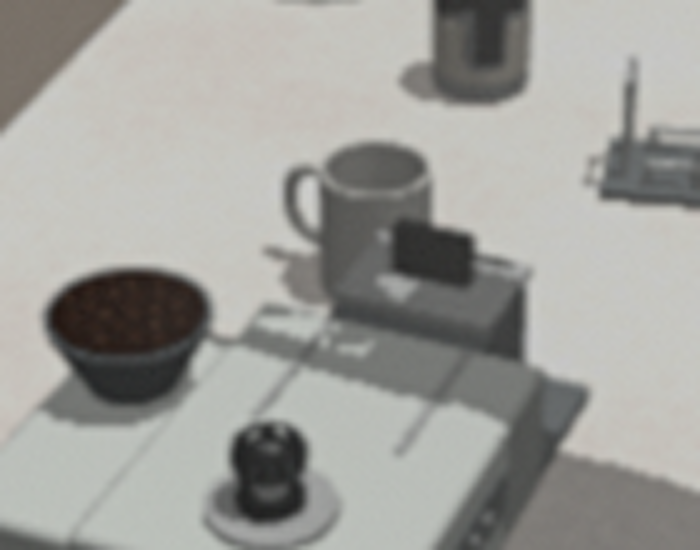

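View pics/top13.png

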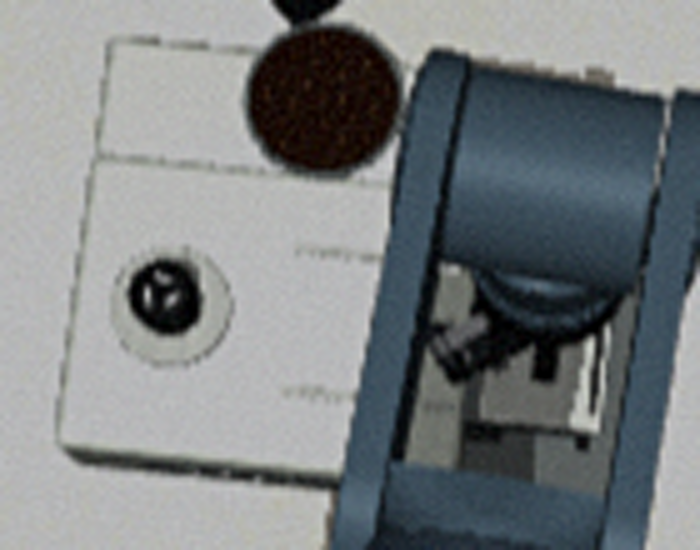

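The button is up: its stem shows and its top is about 0.140 m in both views. The cover is still shut and the arm is clear. Letting it settle, then handing in.

```bash
python3 -m crank '[[0,0,0,0,0,0,0.065],[0,0,0,0,0,0,0.065],[0,0,0,0,0,0,0.065]]'; python3 -c "
from rig import manip
print(manip.finish_job())"
```

```text
time_s: 34.85
eef_pos: [0.5657, 0.0385, 0.2577]
ee_rot: [0.877, -0.481, -0.0, 0.0]
ft_force: [-0.8, 0.9, -0.2]
gripper_width: 0.0649
the job is handed in; nothing more can be done
None
```

All the steps were carried out in the order you set, and I handed the job in at 34.9 s of the 72 s allowed; no verdict was reported.

- **Stop button:** I pushed it down until it latched, with the head's top at about 0.132 m. At the end I turned the head clockwise about 53° (0.92 rad), and it sprang back up.
- **Box:** I took it across its width from the rack and stood it on the bare counter. Then I regripped it by its short ends and lowered it to the dock floor, where contact came at the expected height.
- **Cover:** I pushed the bar until it met a firm stop at about 28 N.

**Last checks**
- The button's top reads about 0.139–0.142 m in both views, so it is up. The head looks the same as at the start, but I did not measure its angle.
- Before the cover closed, the box rim was centred within about 1 mm of the dock's middle. The box is hidden now, so I could not check it again.
- The cover's grip is at about y -95 mm in the mill's frame, right over the dock.
- The mug, tin and soap were not touched. I did not measure their positions again.

**One disagreement:** the camera puts the cover's travel at about 97–99 mm, short of the 105 mm in the text and right at the 97 mm limit. I judged it shut from the firm stop and the grip's position over the dock.

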